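Unload the glaze spray booth

ROBOT

A 6-joint arm with a two-finger parallel gripper is mounted at the origin on the work surface. World frame = base frame: x ahead of the robot, y to its left, z up, the work surface at z = 0. Lengths are in m, angles in rad, forces in N, time in s.
With the tool pointing down it reaches from about 0.275 to 1 m from the base axis. Payload 8.4 kg.
Tool frame: the origin (TCP) lies at the very end of the fingers, on their centre line; the grasp point (between the pads) lies 19 mm behind it; x points along the fingers, z is the direction in which the jaws open and shut, and the axes are right-handed (so a half turn about x gives the same grasp; the last joint's range is limited). The gripper opens to 85 mm and grips with 20 to 120 N. Pads are 22 mm wide; open, the fingers measure 114 mm over their backs; the gripper's body (76 mm by 85 mm) begins 54 mm behind the grasp point. The pads swing forward as they close: fully open they stand 13 mm farther back than shut.
Start: joints at [1.108, 0.353, 1.633, -0, 1.155, -0.002], TCP at [0.278, 0.56, 0.231] pointing down, gripper open.
Joint ranges: [-2.63, 2.63], [-0.92, 2.1], [0.06, 2.66], [-1.3, 4.44], [0, 2.69], [-3.02, 3.02]. Speed limits (rad/s): [2.22, 2.22, 2.79, 3.14, 3.14, 3.14].

INTERFACE

Orientations are given as a unit quaternion [w, x, y, z].
In Python, from station import bot gives the robot as it stands. The module is installed in compiled form; this text tells all that it offers.
- The arm moves only by the shell command python3 -m creep 'ROWS'. ROWS is JSON, a list that holds one entry, the list of rows, each a list of 5 numbers: the opening, from 0 (shut) to 1 (fully open), then the shift along the world's x, y, z in mm, then the turn about the world's z in degrees. A call has 1 to 12 rows; each row shifts and turns the commanded pose from where the row before left it; what a row does not reach is not made up. A row lasts 1/8 s, in which the tool goes at most 62.5 mm and 10.7 degrees, less where a joint would pass 70% of its speed; a pose out of reach is approached as far as the arm can. A call is refused whole if a number of a shift passes 62.5 or a number of a turn 10.7, either way. A call with a gripper value outside its range is refused whole. The fingers move at their own pace and stop on an object; the grip force is fixed at half the most. Time passes only in rows, so rows that do not move let the fingers close. It gives the time, the measured TCP pose, the force and the opening at its end, in the units of the state.
- bot.state(): the state, without advancing time (a new reading comes with each control period).
- bot.capture(name): name is "scene" or "top" or "wrist"; returns a dict with "frame" (420x560x3 uint8, red, green, blue), "depth" (420x560 float32, m along the optical axis (not along the pixel's ray), 0 where there is no reading), "K" (3x3 intrinsics, pixels), "rvec" (rotation vector, rad) and "tvec" (3), from world to camera coordinates, as OpenCV has them. Camera axes: x right, y down, z forward; pixel columns grow to the right and rows downward; lengths in m; the calibration is good to about 2 mm. The wrist camera is an equidistant fisheye: a pixel r from the principal point sees the ray r / f radians off the axis. A picture is of the moment at which its call begins.
- bot.close_job(): hands the job in, once; it reports no verdict.
Trained networks look in a picture, given as the dict that the camera call returned (one of the last four; its "shot" number tells which), for a name from the list of things; names that differ only in an ending like _2 or _b are one class to them, and where a whole thing is asked for, a point or a joint stands for the part that bears it (a point fixed in the world has none). Each returns a list of dicts, best first, with "confidence" (0 to 1); they miss things now and then, are a little off and sometimes report something else, mostly with a low value. They report only what shows in the picture. A call takes as long as a camera call.
- bot.look_for(picture, name): "rect" ([left, top, width, height] in pixels, round what is visible of it).
- bot.trace(picture, name): "region" (420x560 bool, what is visible of it) and "rect" ([left, top, width, height] in pixels, round what is visible of it).
The state is a dict: "time_s": time; "joints": joint angles; "qvel": joint speeds; "joint_torque": joint torques, N m; "eef_pos": TCP position; "orientation": TCP orientation; "ft_force": force on the tool from outside, world axes, zero at the start; "moment": the same for the moment, N m; "opening": opening from 0.0 (shut) to 1.0 (fully open).
Only numpy, scipy, OpenCV 4.12 (cv2) and the standard library are available. Lean on these libraries where they do the work, as an engineer would, in place of code of your own. Each camera call takes 0.05 s, during which the arm holds its last target. There are 200 camera calls.

TASK

Fresh-glazed vases (two to four) are standing in the spray booth. First slide the orange fan fader to the green tab and leave the fan running there; then raise the booth's clear sash by its red bar until its lower edge is past the yellow marks on the frame, where it stays up when let go, and bring every vase out to stand upright on the plywood ware board. Then pull the sash fully down again, and last of all slide the fader back to its off end; leave the bottle, bucket and cup alone.

Things in the scene. Friction and masses are not known exactly. Their poses are not given: they have to be found in the camera images.
- booth: Fixed bench-top spray booth: white floor, clear sides, back (at x = 294 mm) and roof (z = 280 to 292, x = 190 to 300), front closed by a clear sash sloping back 60 degrees from level. Origin: middle of its front edge, on the table; x points into the booth, away from the robot, z up. Floor slab x 0 to 300, top at z = 20; inside y -180 to 180; side walls 12 thick.
- booth_mark (a point): Level of the yellow marks, halfway between them: one mark on each of the two aluminium side rails, which run up the booth's front slope to z about 470 mm. The sash's lower edge is here at joint sash = 0.25. The vases start on the booth's floor with their centres at booth x = 80 to 180 mm, y = -75 to 75, in up to two rows of two; take the front ones first.
- sash (a joint): Travel of the clear sash (352 x 300 mm, 0.7 kg) up its slope in m, along (0.5, 0, 0.866) of the booth frame: 0 = fully closed (lower edge 22 mm above the table), 0.30 = top stop. About 3 N friction; let go below about 0.12 it slides back down at up to 0.2 m/s, above 0.16 friction holds it. Lifting takes 10 to 15 N, less higher up; pulling down from the top about 3 N.
- sash_handle (a point): Middle of the sash's red bar, 16 mm thick, 160 mm long along the booth's y, on two posts 75 mm either side of its middle; it stands 55 mm off the sash, square to it, 45 mm up from the lower edge, and moves with the sash. Pinch it from above, fingers closing along the booth's x, opened at most 45 mm so that the far finger clears the sash.
- sash_edge (a point): Middle of the sash's lower edge. A black balance arm 150 mm long on the outside of the booth's +y wall swings back as the sash rises.
- panel: Fixed grey control box, 130 (x) x 220 (y) x 30 (z) mm, origin at the centre of its underside; the fader's track runs along its y, over its centre.
- fader (a joint): Fan fader in m along the panel's y: 0 = off (end stop, at the panel's -y end, which a red dot marks: on the right seen from the robot), 0.14 = full. Stays where it is left; 1.5 N friction.
- fader_top (a point): Centre of the top of the fader's orange grip, a block 28 (panel's x) x 20 (panel's y) x 40 (z) mm; the top is 84 mm above the table. The track base below it stands 14 mm above the panel, is 40 mm wide and 190 mm long.
- tab: Fixed green tab on the panel beside the track (38 mm to the panel's +x of it), 24 x 6 x 10 mm, same yaw as the panel; its origin is the middle of its underside. The fader is at the tab when the middle of the grip is level with the tab along the panel's y.
- board: Fixed plywood ware board 220 x 220 mm, top 12 mm above the table; origin at the centre of its underside.
- vase0: Grey-green: free-standing round bud vase, 96 mm tall; belly 68 mm across up to 32 mm height, narrowing to a straight neck 28 mm across from 56 to 96 mm height; 0.26 kg. Origin at the centre of its foot, z up along its axis. May be absent.
- vase1: Pink: free-standing round bud vase, 96 mm tall; belly 68 mm across up to 32 mm height, narrowing to a straight neck 28 mm across from 56 to 96 mm height; 0.26 kg. Origin at the centre of its foot, z up along its axis. May be absent.
- vase2: Near-black: free-standing round bud vase, 96 mm tall; belly 68 mm across up to 32 mm height, narrowing to a straight neck 28 mm across from 56 to 96 mm height; 0.26 kg. Origin at the centre of its foot, z up along its axis. May be absent.
- vase3: Cream: free-standing round bud vase, 96 mm tall; belly 68 mm across up to 32 mm height, narrowing to a straight neck 28 mm across from 56 to 96 mm height; 0.26 kg. Origin at the centre of its foot, z up along its axis. May be absent.
- pink_bottle: Bystander: closed pink plastic bottle, 66 mm across, 190 mm tall, origin at the centre of its underside.
- bucket: Bystander: turquoise bucket, 100 mm across, 110 mm tall, origin at the centre of its underside.
- slip_cup: Bystander: white cup, 68 mm across, 75 mm tall, origin at the centre of its underside.

How it is judged:
On the way, in this order (a step that is already met when the one before it is completed fails the run):
1. the fader stands at the green tab (within 8 mm) with the sash still down (y of fader_top in the frame of tab between -0.008 and 0.008 m and value of joint sash below 0.02 m), for 0.3 s.
2. the sash is up past the yellow marks and stays there untouched, the fader still at the tab (value of joint sash above 0.245 m and contact force between each of the arm, the fingers and sash below 0.3 N and y of fader_top in the frame of tab between -0.008 and 0.008 m), for 0.5 s.
3. every vase stands upright and let go on the ware board, the fader still at the tab (x of vase0 in the frame of board between -0.1 and 0.1 m and y of vase0 in the frame of board between -0.1 and 0.1 m and z of vase0 in the frame of board between 0.006 and 0.018 m and angle between each of vase0, vase1, vase2, vase3's own z axis and vertical below 0.12 rad and linear speed of each of vase0, vase1, vase2, vase3 below 0.03 m/s and x of vase1 in the frame of board between -0.1 and 0.1 m and y of vase1 in the frame of board between -0.1 and 0.1 m and z of vase1 in the frame of board between 0.006 and 0.018 m and x of vase2 in the frame of board between -0.1 and 0.1 m and y of vase2 in the frame of board between -0.1 and 0.1 m and z of vase2 in the frame of board between 0.006 and 0.018 m and x of vase3 in the frame of board between -0.1 and 0.1 m and y of vase3 in the frame of board between -0.1 and 0.1 m and z of vase3 in the frame of board between 0.006 and 0.018 m and contact force between the fingers and vase0 below 0.3 N and contact force between the fingers and vase1 below 0.3 N and contact force between the fingers and vase2 below 0.3 N and contact force between the fingers and vase3 below 0.3 N and y of fader_top in the frame of tab between -0.008 and 0.008 m), for 0.3 s.
4. the sash is fully down, the fader still at the tab (value of joint sash below 0.006 m and y of fader_top in the frame of tab between -0.008 and 0.008 m), for 0.3 s.
At the end, for the whole second after the job is handed in: every vase stands upright (within 7 degrees), at rest, its foot's centre on the ware board (within 100 mm of the middle along each edge); the sash is fully down (within 6 mm) and the fader is back at its off end (within 6 mm) (x of vase0 in the frame of board between -0.1 and 0.1 m and y of vase0 in the frame of board between -0.1 and 0.1 m and z of vase0 in the frame of board between 0.006 and 0.018 m and angle between each of vase0, vase1, vase2, vase3's own z axis and vertical below 0.12 rad and linear speed of each of vase0, vase1, vase2, vase3 below 0.03 m/s and x of vase1 in the frame of board between -0.1 and 0.1 m and y of vase1 in the frame of board between -0.1 and 0.1 m and z of vase1 in the frame of board between 0.006 and 0.018 m and x of vase2 in the frame of board between -0.1 and 0.1 m and y of vase2 in the frame of board between -0.1 and 0.1 m and z of vase2 in the frame of board between 0.006 and 0.018 m and x of vase3 in the frame of board between -0.1 and 0.1 m and y of vase3 in the frame of board between -0.1 and 0.1 m and z of vase3 in the frame of board between 0.006 and 0.018 m and value of joint each of sash, fader below 0.006 m); the robot touches nothing.
It fails at once if the bottle is pushed more than 30 mm away or tipped over (distance of pink_bottle from where it was at the start of the episode above 0.03 m or angle between pink_bottle's own z axis and vertical above 0.4 rad).
It fails at once if the bucket is pushed more than 30 mm away or tipped over (distance of bucket from where it was at the start of the episode above 0.03 m or angle between bucket's own z axis and vertical above 0.4 rad).
It fails at once if the cup is pushed more than 30 mm away or tipped over (distance of slip_cup from where it was at the start of the episode above 0.03 m or angle between slip_cup's own z axis and vertical above 0.4 rad).
Of vase0, vase1, vase2, vase3 only 2 to 4 are there at a start; the rules pass over those that are not, and their reading is None.
At some moment in a run one of vase0, vase1, vase2, vase3 may be knocked a few centimetres aside while the robot is not near it.
Once in a run the grip may slacken for a moment while it holds something.
It also fails if it takes over 210 s, if anything falls off the work surface, if the arm or the gripper's body presses on something with over 40 N, if the wrist force passes 120 N, or if a joint passes its speed limit or range.

## Working session

There is one attempt and no reset: what is moved stays moved. The work goes in short steps, Python scripts to look and compute and a shell command to move; the robot and the scene stay as the last step left them, time stands still between calls to the robot, and variables do not carry over. Pictures are saved under pics/ and viewed, about 12 in all and at most 16, crops included, and the job is handed in when it is done.

```bash
mkdir -p pics
cat > h.py <<'E'
import numpy as np, cv2
from station import bot
def cap(n,f=None):
    p=bot.capture(n)
    if f: cv2.imwrite('pics/'+f,p['frame'][:,:,::-1])
    return p
def world(p,mask=None):
    # world points of all pixels (pinhole cams) -> HxWx3
    R=cv2.Rodrigues(np.array(p['rvec'],float))[0]; t=np.array(p['tvec'],float).ravel(); K=np.array(p['K'])
    d=p['depth']; v,u=np.mgrid[:d.shape[0],:d.shape[1]]
    c=np.stack([(u-K[0,2])/K[0,0]*d,(v-K[1,2])/K[1,1]*d,d],-1)
    W=(c-t)@R
    W[d<=0]=np.nan
    return W
def proj(p,P):
    return cv2.projectPoints(np.array(P,float).reshape(-1,3),np.array(p['rvec'],float),np.array(p['tvec'],float),np.array(p['K']),None)[0].reshape(-1,2)
E
python3 - <<'E'
from h import *
for n in('scene','top'):
    p=cap(n,n+'0.png'); W=world(p)
    print(n,p['K'][0][0],'campos',-cv2.Rodrigues(np.array(p['rvec']))[0].T@np.array(p['tvec']).ravel())
    for o in ['booth','sash_handle','panel','fader_top','tab','board','vase0','vase1','vase2','vase3','pink_bottle','bucket','slip_cup','sash']:
        for r in bot.trace(p,o)[:2]:
            if r['confidence']<.3: continue
            q=W[r['region']]; q=q[~np.isnan(q[:,0])]
            if len(q)==0: continue
            print(o,round(r['confidence'],2),np.round(r['rect']),r['region'].sum(),'med',np.round(np.median(q,0),3),'lo',np.round(np.percentile(q,3,0),3),'hi',np.round(np.percentile(q,97,0),3))
E
```

```text
scene 419.1917586341356 campos [1.06257319 0.26941403 1.15835386]
booth 0.57 [127. 193. 204. 166.] 19312 med [ 0.752 -0.002  0.28 ] lo [ 0.505 -0.193  0.02 ] hi [0.868 0.181 0.428]
booth 0.32 [275. 240.  20.  22.] 204 med [0.565 0.05  0.093] lo [0.537 0.015 0.05 ] hi [0.671 0.087 0.292]
sash_handle 0.56 [188. 202. 144.  50.] 1895 med [ 0.538 -0.006  0.121] lo [ 0.419 -0.176 -0.001] hi [0.635 0.151 0.284]
panel 0.77 [147. 177.  64.  46.] 747 med [ 0.495 -0.386  0.03 ] lo [ 0.467 -0.462  0.013] hi [ 0.6   -0.256  0.084]
board 0.68 [352. 242.  89.  90.] 5478 med [0.509 0.364 0.011] lo [0.399 0.259 0.006] hi [0.608 0.466 0.016]
vase0 0.6 [346. 244.  96.  90.] 5479 med [0.511 0.364 0.011] lo [0.399 0.259 0.006] hi [0.609 0.465 0.016]
vase0 0.56 [276. 239.  19.  21.] 182 med [0.563 0.05  0.093] lo [0.537 0.02  0.05 ] hi [0.576 0.071 0.119]
vase1 0.6 [346. 244.  96.  90.] 5479 med [0.511 0.364 0.011] lo [0.399 0.259 0.006] hi [0.609 0.465 0.016]
vase1 0.56 [276. 239.  19.  21.] 182 med [0.563 0.05  0.093] lo [0.537 0.02  0.05 ] hi [0.576 0.071 0.119]
vase2 0.6 [346. 244.  96.  90.] 5479 med
[... 1567 characters left out ...]
.007] hi [0.605 0.464 0.018]
fader_top 0.48 [435. 202.   5.  12.] 85 med [ 0.529 -0.403  0.083] lo [ 0.518 -0.414  0.06 ] hi [ 0.541 -0.398  0.088]
board 0.93 [118. 179.  80.  75.] 5932 med [0.5   0.36  0.012] lo [0.398 0.257 0.007] hi [0.604 0.464 0.018]
pink_bottle 0.72 [163. 112.  32.  42.] 809 med [0.713 0.298 0.124] lo [0.693 0.277 0.015] hi [0.747 0.331 0.192]
bucket 0.9 [109. 269.  40.  39.] 1377 med [0.295 0.429 0.052] lo [0.253 0.364 0.001] hi [0.338 0.455 0.112]
slip_cup 0.86 [420. 276.  31.  27.] 573 med [ 0.309 -0.416  0.037] lo [ 0.281 -0.435  0.001] hi [ 0.338 -0.374  0.078]
sash 0.3 [163. 113.  32.  40.] 783 med [0.713 0.298 0.125] lo [0.693 0.277 0.02 ] hi [0.745 0.329 0.192]
```

Run:
```python
import cv2,numpy as np
a=cv2.imread('pics/scene0.png')[120:370,110:460];b=cv2.imread('pics/top0.png')[50:320,100:470]
cv2.imwrite('pics/s0c.png',cv2.resize(a,None,fx=2.28,fy=2.28,interpolation=cv2.INTER_CUBIC))
cv2.imwrite('pics/t0c.png',cv2.resize(b,None,fx=2.15,fy=2.15,interpolation=cv2.INTER_CUBIC))
```

```text
(no output)
```

View pics/s0c.png

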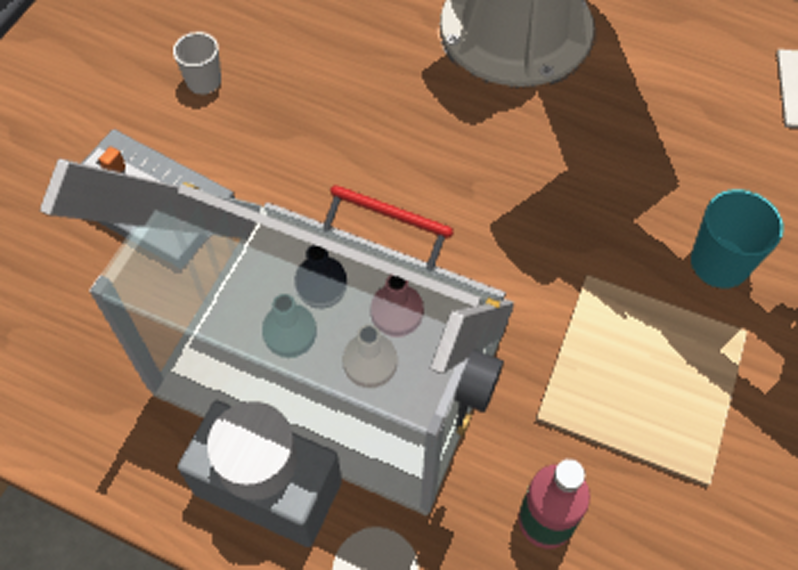

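View pics/t0c.png

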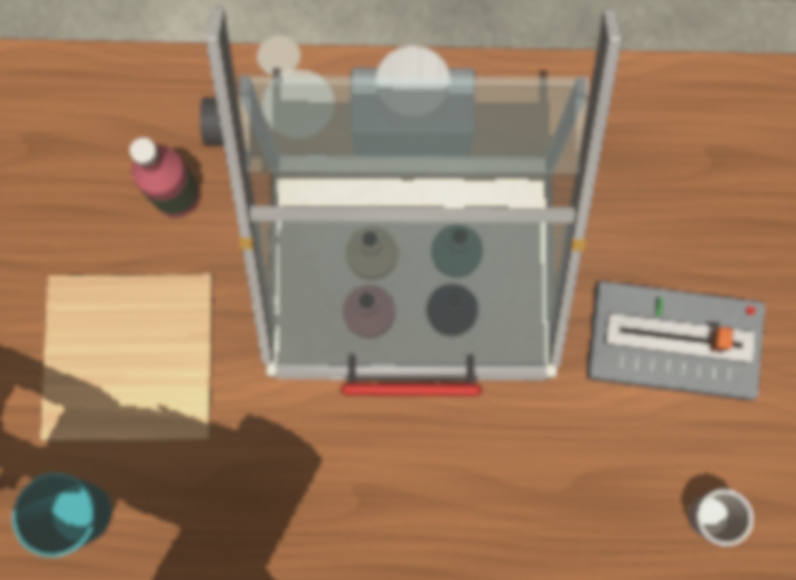

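Four vases show: near-black and pink in front, grey-green and cream behind. The fader is near its off end at top-picture pixel (436,207), the tab at (406,193) and the red bar along row 231. Next I measure the coloured parts.

```bash
cat >> h.py <<'E'
def blob(p,lo,hi,box=None):
    h=cv2.cvtColor(p['frame'],cv2.COLOR_RGB2HSV); m=cv2.inRange(h,np.array(lo),np.array(hi))>0
    if box:
        k=np.zeros_like(m);k[box[1]:box[3],box[0]:box[2]]=1;m&=k
    return m
def atz(p,uv,z):
    R=cv2.Rodrigues(np.array(p['rvec'],float))[0]; t=np.array(p['tvec'],float).ravel()
    r=R.T@np.linalg.inv(p['K'])@np.array([uv[0],uv[1],1.]); c=-R.T@t
    return c+r*(z-c[2])/r[2]
E
python3 - <<'E'
from h import *
def st(n,q):
    q=q[~np.isnan(q[:,0])]
    print(n,len(q),'mean',q.mean(0).round(3),'lo',np.percentile(q,3,0).round(3),'hi',np.percentile(q,97,0).round(3)); return q
p=cap('top');W=world(p)
m=blob(p,(0,170,90),(8,255,255),(240,215,340,245))|blob(p,(172,150,90),(180,255,255),(240,215,340,245))
q=st('handle',W[m]); v,u=np.where(m); print(u.min(),u.max(),v.min(),v.max())
c=cv2.fitLine(q[np.abs(q[:,1]-np.median(q[:,1]))<.09][:,:2].astype(np.float32),cv2.DIST_HUBER,0,.01,.01).ravel(); print('bar dir',c, np.degrees(np.arctan2(-c[0]*np.sign(c[1]),abs(c[1]))))
m=blob(p,(5,150,120),(18,255,255),(420,195,450,220));q=st('fader',W[m]); q=q[q[:,2]>.075];st('fadertop',q)
m=blob(p,(45,80,60),(80,255,255),(395,180,420,205));st('tab',W[m])
m=blob(p,(0,150,90),(8,255,255),(440,188,456,200));st('dot',W[m])
t=bot.trace(p,'panel')[0]['region']; 
for n,z in(('panel',.03),):
    r=cv2.minAreaRect(np.argwhere(t)[:,::-1].astype(np.float32)); B=np.array([atz(p,x,z) for x in cv2.boxPoints(r)]); print(n,B.round(3)[:,:2].tolist(),'c',B.mean(0).round(3))
    for i in range(4): d=B[(i+1)%4]-B[i]; print(np.hypot(*d[:2]).round(3),np.degrees(np.arctan2(d[1],d[0])).round(1))
# white track
h=cv2.cvtColor(p['frame'],cv2.COLOR_RGB2HSV)
m=blob(p,(0,0,170),(180,40,255),(378,190,456,225)); q=st('track',W[m])
r=cv2.minAreaRect(q[:,:2].astype(np.float32));print(r)
bt=bot.trace(p,'board')[0]['region'];q=W[bt];q=q[~np.isnan(q[:,0])];print('board',cv2.minAreaRect(q[:,:2].astype(np.float32)))
# booth floor/rails: rail corners at bottom, beam
for uv,z in(((222,223),.02),((361,224),.02)): print(atz(p,uv,z).round(3))
q=W[56:235,195:392].reshape(-1,3); q=q[~np.isnan(q[:,0])]; roof=q[(q[:,2]>.275)&(q[:,2]<.3)]; print('roof',cv2.minAreaRect(roof[:,:2].astype(np.float32)))
# vase dark mouths
for n,uv in(('cream',(272,161)),('green',(314,160)),('pink',(270,189)),('black',(311,189))): print(n,W[uv[1],uv[0]].round(3),atz(p,uv,.116).round(3))
s=cap('scene');Ws=world(s)
for n,uv in(('black',(249,231)),('pink',(284,244)),('green',(234.5,253)),('cream',(271.5,266))): print(n,Ws[int(uv[1]),int(uv[0])].round(3),atz(s,uv,.116).round(3))
m=blob(s,(0,170,90),(8,255,255),(240,195,320,230))|blob(s,(172,150,90),(180,255,255),(240,195,320,230));st('handle s',Ws[m])
st('fader s',Ws[blob(s,(5,150,120),(18,255,255),(150,180,170,200))])
E
```

```text
handle 248 mean [ 0.456 -0.015  0.096] lo [ 0.451 -0.093  0.091] hi [0.461 0.063 0.102]
259 322 229 233
bar dir [ 0.01968181 -0.9998063   0.4551485  -0.00556834] 1.1277572
fader 59 mean [ 0.53  -0.406  0.083] lo [ 0.519 -0.414  0.075] hi [ 0.54  -0.399  0.089]
fadertop 57 mean [ 0.53  -0.406  0.083] lo [ 0.519 -0.414  0.077] hi [ 0.54  -0.399  0.089]
tab 8 mean [ 0.577 -0.336  0.041] lo [ 0.569 -0.339  0.036] hi [ 0.583 -0.335  0.045]
dot 2 mean [ 0.575 -0.457  0.032] lo [ 0.575 -0.459  0.032] hi [ 0.576 -0.456  0.032]
panel [[0.482, -0.24], [0.614, -0.258], [0.588, -0.484], [0.457, -0.462]] c [ 0.535 -0.361  0.03 ]
0.134 -8.0
0.227 -96.7
0.133 170.5
0.224 83.5
track 708 mean [ 0.534 -0.358  0.044] lo [ 0.509 -0.453  0.032] hi [ 0.559 -0.274  0.05 ]
((0.5256011486053467, -0.362907350063324), (0.18972153961658478, 0.06287722289562225), 84.62560272216797)
board ((0.5029498338699341, 0.3633902668952942), (0.22390851378440857, 0.22917740046977997), 1.3085206747055054)
[0.481 0.179 0.02 ]
[ 0.487 -0.212  0.02 ]
roof ((0.7025209069252014, 0.0020216703414916992), (0.162838414311409, 0.41213780641555786), 0.7692496180534363)
cream [0.608 0.033 0.244] [0.64  0.039 0.116]
green [ 0.612 -0.067  0.244] [ 0.645 -0.073  0.116]
pink [0.556 0.041 0.153] [0.563 0.042 0.116]
black [ 0.558 -0.065  0.156] [ 0.566 -0.066  0.116]
black [ 0.567 -0.065  0.117] [ 0.567 -0.065  0.116]
pink [0.564 0.044 0.117] [0.564 0.043 0.116]
green [ 0.716 -0.014  0.29 ] [ 0.646 -0.07   0.116]
cream [0.711 0.078 0.291] [0.639 0.04  0.116]
handle s 250 mean [ 0.459 -0.016  0.094] lo [ 0.45  -0.095  0.087] hi [0.465 0.066 0.098]
fader s 38 mean [ 0.532 -0.407  0.084] lo [ 0.52  -0.414  0.079] hi [ 0.543 -0.399  0.088]
```

```bash
cat >> h.py <<'E'
from scipy.spatial.transform import Rotation as Ro
def st():
    s=bot.state(); q=s['orientation']; M=Ro.from_quat([q[1],q[2],q[3],q[0]]).as_matrix()
    print('t',round(s['time_s'],2),'tcp',np.round(s['eef_pos'],4),'jaw yaw',np.degrees(np.arctan2(M[1,2],M[0,2])).round(1),'approach',M[:,0].round(3),'open',round(s['opening'],3),'F',np.round(s['ft_force'],1),'q',np.round(s['joints'],3))
    return s,M
E
python3 -c "
from h import *
st()"; python3 -m creep '[[[0.6,62.5,-62.5,0,0]]]'; python3 -c "
from h import *
st()"
```

```text
t 1.7 tcp [0.2779 0.5598 0.2313] jaw yaw 63.6 approach [ 0. -0. -1.] open 0.999 F [ 0.6  0.1 -0. ] q [ 1.108  0.353  1.633 -0.     1.155 -0.002]
time_s: 1.82
eef_pos: [0.3208, 0.5175, 0.2313]
orientation: [0.6, -0.374, 0.6, 0.374]
ft_force: [0.8, -1.1, 0.1]
opening: 0.816
t 1.82 tcp [0.3208 0.5175 0.2313] jaw yaw 63.9 approach [-0.     0.001 -1.   ] open 0.816 F [ 0.8 -1.1  0.1] q [ 1.013e+00  3.280e-01  1.670e+00  1.000e-03  1.143e+00 -1.020e-01]
```

```bash
python3 -m creep '[[[0.6,20,-58,0,10],[0.6,15,-58,0,10],[0.6,0,-60,0,0],[0.6,0,-60,0,0],[0.6,0,-60,0,0],[0.6,0,-60,0,0],[0.6,0,-60,0,0],[0.6,0,-60,0,0],[0.6,0,-60,0,0],[0.6,0,-60,0,0],[0.6,0,-60,0,0],[0.6,0,-60,0,0]]]' >/dev/null; python3 -m creep '[[[0.6,20,-58,0,0],[0.6,20,-58,0,0],[0.6,50,-35,0,0],[0.6,50,-35,0,0],[0.6,33,-20.5,0,0],[0.6,0,0,-60,0],[0.6,0,0,-30,0],[0.6,0,0,0,0]]]' >/dev/null
python3 - <<'E'
from h import *
s,M=st()
p=cap('wrist','w1.png'); print(p['K'],p['rvec'],p['tvec'])
for n in ('fader_top','tab'):
  for r in bot.look_for(p,n)[:2]: print(n,r)
E
```

```text
t 4.33 tcp [ 0.5287 -0.4058  0.1386] jaw yaw 83.6 approach [-0.004  0.003 -1.   ] open 0.601 F [-1.2 -0.1  0.4] q [-0.657  0.51   1.611 -0.     1.026 -2.116]
[[325.1922621    0.         279.98701192]
 [  0.         325.1922621  211.96221682]
 [  0.           0.           1.        ]] [-2.16480356 -1.93548616 -0.2983425 ] [ 0.34297606 -0.55452832  0.12277053]
fader_top {'rect': [262.5, 199.2, 26.6, 54.0], 'confidence': 0.74}
fader_top {'rect': [501.5, 134.5, 58.5, 80.2], 'confidence': 0.66}
tab {'rect': [361.9, 239.8, 9.0, 28.4], 'confidence': 0.79}
```

View pics/w1.png

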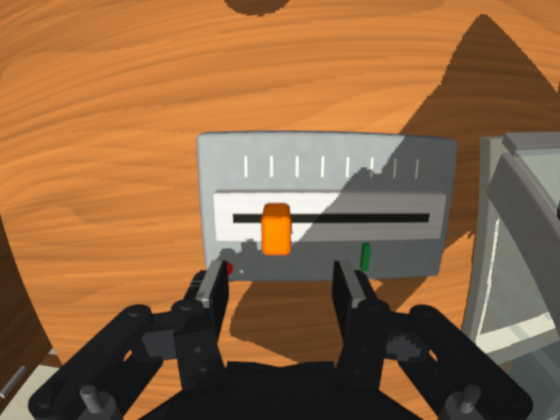

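The wrist view shows the orange grip at (277,228), the green tab at (366,256), and the slot running along row 217. I'll convert these with the fisheye model.

```bash
cat >> h.py <<'E'
def fish(p):
    R=cv2.Rodrigues(np.array(p['rvec'],float))[0]; t=np.array(p['tvec'],float).ravel(); K=np.array(p['K'])
    d=p['depth']; v,u=np.mgrid[:d.shape[0],:d.shape[1]]
    x=(u-K[0,2])/K[0,0]; y=(v-K[1,2])/K[1,1]; r=np.hypot(x,y)+1e-9
    k=np.tan(np.minimum(r,1.5))/r
    W=(np.stack([x*k*d,y*k*d,d],-1)-t)@R; W[d<=0]=np.nan; return W
E
python3 - <<'E'
from h import *
p=cap('wrist');W=fish(p)
f=W[blob(p,(5,150,120),(18,255,255),(255,190,300,260))&(W[...,2]>.078)]; g=W[blob(p,(45,80,40),(80,255,255),(355,235,380,275))]
sl=W[blob(p,(0,0,0),(180,255,60),(230,208,432,225))]
for n,q in(('fader',f),('tab',g),('slot',sl)): print(n,len(q),q.mean(0).round(4),q.min(0).round(3),q.max(0).round(3))
c=cv2.fitLine(sl[:,:2].astype(np.float32),cv2.DIST_HUBER,0,.01,.01).ravel();c=c[:2]*np.sign(c[1]);print('yaw of y axis',np.degrees(np.arctan2(c[1],c[0])),c)
d=((g.min(0)+g.max(0))/2-(f.min(0)+f.max(0))/2)[:2]; dm=(g.mean(0)-f.mean(0))[:2]
print('along y',d@c,dm@c,'along x',d@[c[1],-c[0]],dm@[c[1],-c[0]])
E
```

```text
fader 1089 [ 0.5273 -0.4069  0.0831] [ 0.514 -0.417  0.078] [ 0.542 -0.397  0.086]
tab 237 [nan nan nan] [nan nan nan] [nan nan nan]
slot 1234 [nan nan nan] [nan nan nan] [nan nan nan]
yaw of y axis 0.0 [0. 0.]
along y nan nan along x nan nan
```

```bash
python3 - <<'E'
from h import *
p=cap('wrist');W=fish(p); ok=~np.isnan(W[...,0])
f=W[ok&blob(p,(5,150,120),(18,255,255),(255,190,300,260))&(W[...,2]>.078)]; g=W[ok&blob(p,(45,80,40),(80,255,255),(355,235,380,275))]
sl=W[ok&blob(p,(0,0,0),(180,255,60),(230,208,432,225))]
for n,q in(('fader',f),('tab',g),('slot',sl)): print(n,len(q),q.mean(0).round(4),q.min(0).round(3),q.max(0).round(3))
c=cv2.fitLine(sl[:,:2].astype(np.float32),cv2.DIST_HUBER,0,.01,.01).ravel();c=c[:2]*np.sign(c[1]);print('yaw of y axis',np.degrees(np.arctan2(c[1],c[0])),c)
d=((g.min(0)+g.max(0))/2-(f.min(0)+f.max(0))/2)[:2]; dm=(g.mean(0)-f.mean(0))[:2]
print('along y',d@c,dm@c,'along x',d@[c[1],-c[0]],dm@[c[1],-c[0]])
E
python3 -m creep '[[[0.6,0,-1,-42,0],[0.6,0,0,-42,0],[0.3,0,0,0,0],[0,0,0,0,0],[0,0,0,0,0],[0,0,0,0,0]]]'
```

```text
fader 1094 [ 0.5274 -0.4068  0.0831] [ 0.515 -0.417  0.078] [ 0.543 -0.397  0.086]
tab 237 [ 0.5737 -0.337   0.038 ] [ 0.563 -0.341  0.029] [ 0.587 -0.332  0.041]
slot 1172 [ 0.5357 -0.3505  0.0438] [ 0.524 -0.439  0.042] [ 0.546 -0.282  0.046]
yaw of y axis 83.69096 [0.10989095 0.99394363]
along y 0.07558012745594844 0.07446963569323178 along x 0.03828611262106737 0.038337340724693615
time_s: 5.32
eef_pos: [0.5308, -0.4085, 0.0591]
orientation: [0.527, -0.472, 0.527, 0.471]
ft_force: [-2.1, 0.7, 4.8]
opening: 0.222
```

```bash
python3 -m creep '[[[0,2,19,0,0],[0,2,19,0,0],[0,2,19,0,0],[0,2.4,18.8,0,0],[0,0,0,0,0],[0,0,0,0,0],[0.6,0,0,0,0],[0.6,0,0,0,0],[0.6,0,0,0,0],[0.6,0,0,45,0],[0.6,0,0,45,0],[0.6,0,0,0,0]]]'
python3 - <<'E'
from h import *
p=cap('wrist','w2.png');W=fish(p); ok=~np.isnan(W[...,0])
f=W[ok&blob(p,(5,150,120),(18,255,255))&(W[...,2]>.078)&(W[...,2]<.09)]; g=W[ok&blob(p,(45,80,40),(80,255,255))&(W[...,0]>.55)&(W[...,0]<.6)&(W[...,1]<-.3)&(W[...,2]<.05)]
c=np.array([.11,.994]);print(len(f),len(g),((f.min(0)+f.max(0))/2-(g.min(0)+g.max(0))/2)[:2]@c,(f.mean(0)-g.mean(0))[:2]@c,f.mean(0))
st()
E
```

```text
time_s: 6.82
eef_pos: [0.5407, -0.3335, 0.1511]
orientation: [0.528, -0.474, 0.526, 0.469]
ft_force: [-0.0, -0.0, 0.9]
opening: 0.603
1003 130 0.07434357999983436 0.002218590567659065 [ 0.53601644 -0.32991415  0.08317046]
t 6.88 tcp [ 0.5394 -0.3327  0.1489] jaw yaw 83.6 approach [ 0.003 -0.002 -1.   ] open 0.599 F [ 0.2  1.2 -0.4] q [-0.555  0.449  1.687  0.     1.002 -2.014]
```

```bash
python3 -m creep '[[[0.5,-55,0,25,-10.3],[0.5,-55,0,25,-10.3],[0.5,0,53,0,-10.3],[0.5,0,53,0,-10.3],[0.5,0,53,0,-10.3],[0.5,0,53,0,-10.3],[0.5,0,53,0,-10.3],[0.5,0,53,0,-10.3],[0.5,27,0,0,0],[0.5,0,0,0,0],[0.5,0,0,0,0]]]'
python3 - <<'E'
from h import *
st()
p=cap('wrist','w3.png');W=fish(p); ok=~np.isnan(W[...,0])
m=blob(p,(0,170,70),(8,255,255))|blob(p,(172,150,70),(180,255,255))
q=W[ok&m&(W[...,2]>.06)&(W[...,2]<.12)&(abs(W[...,0]-.457)<.03)]; print(len(q),q.mean(0),q.min(0),q.max(0))
c=cv2.fitLine(q[:,:2].astype(np.float32),cv2.DIST_HUBER,0,.01,.01).ravel(); print('bar yaw',np.degrees(np.arctan(-c[0]/c[1])))
E
```

```text
time_s: 8.25
eef_pos: [0.455, -0.0267, 0.1962]
orientation: [0.706, -0.022, 0.708, 0.023]
ft_force: [-1.2, 0.7, 0.4]
opening: 0.499
t 8.25 tcp [ 0.455  -0.0267  0.1962] jaw yaw 3.6 approach [-0.003  0.    -1.   ] open 0.499 F [-1.2  0.7  0.4] q [-0.062  0.131  2.016 -0.     0.997 -0.126]
3893 [ 0.45504158 -0.00527879  0.09421566] [ 0.44648272 -0.10009604  0.08210602] [0.46475627 0.07363158 0.09795546]
bar yaw 0.83871055
```

```bash
python3 -m creep '[[[0.5,1,12,-42,-2.7],[0.5,0,0,-42,0],[0.5,0,0,-42,0],[0.5,0,0,0,0],[0.1,0,0,0,0],[0,0,0,0,0],[0,0,0,0,0],[0,0,0,0,0]]]'; python3 -c "
from h import *
st()"
```

```text
time_s: 9.3
eef_pos: [0.4561, -0.0148, 0.0727]
orientation: [0.707, -0.006, 0.708, 0.006]
ft_force: [-6.7, -1.7, 3.9]
opening: 0.168
t 9.3 tcp [ 0.4561 -0.0148  0.0727] jaw yaw 0.9 approach [-0.001 -0.    -1.   ] open 0.168 F [-6.7 -1.7  3.9] q [-3.600e-02  3.290e-01  2.114e+00 -1.000e-03  7.000e-01 -5.200e-02]
```

```bash
python3 -m creep '[[[0,14,0,24.5,0],[0,14,0,24.5,0],[0,14,0,24.5,0],[0,14,0,24.5,0],[0,14,0.5,24.5,0],[0,14,0.5,24.5,0],[0,14,0.5,24.5,0],[0,14,0.5,24.5,0],[0,14,0.5,24.5,0],[0,14,0,24.5,0],[0,0,0,0,0],[0,0,0,0,0]]]'; python3 -c "
from h import *
st()"
```

```text
time_s: 10.8
eef_pos: [0.5971, -0.0127, 0.3172]
orientation: [0.708, -0.006, 0.706, 0.005]
ft_force: [1.5, -4.1, 1.0]
opening: 0.164
t 10.8 tcp [ 0.5971 -0.0127  0.3172] jaw yaw 0.9 approach [ 0.002 -0.001 -1.   ] open 0.164 F [ 1.5 -4.1  1. ] q [-2.300e-02  2.400e-01  1.596e+00 -1.000e-03  1.303e+00 -3.900e-02]
```

```bash
python3 -m creep '[[[0.5,0,0,0,0],[0.5,0,0,0,0],[0.5,0,0,0,0],[0.5,0,0,30,0],[0.5,0,0,60,0],[0.5,0,0,60,0],[0.5,0,0,60,0],[0.5,0,0,60,0],[0.5,0,0,0,0]]]'
python3 - <<'E'
from h import *
st()
p=cap('scene','s1.png')
a=p['frame'][60:370,90:460,::-1]; cv2.imwrite('pics/s1c.png',cv2.resize(a,None,fx=1.9,fy=1.9,interpolation=cv2.INTER_CUBIC))
E
```

```text
time_s: 11.92
eef_pos: [0.5978, -0.0119, 0.5916]
orientation: [0.71, -0.006, 0.704, 0.006]
ft_force: [-0.3, 0.0, 0.0]
opening: 0.495
t 11.93 tcp [ 0.5978 -0.0119  0.5916] jaw yaw 1.0 approach [ 0.008  0.    -1.   ] open 0.495 F [-0.3  0.   0. ] q [-0.023  0.184  1.103  0.     1.846 -0.039]
```

View pics/s1c.png

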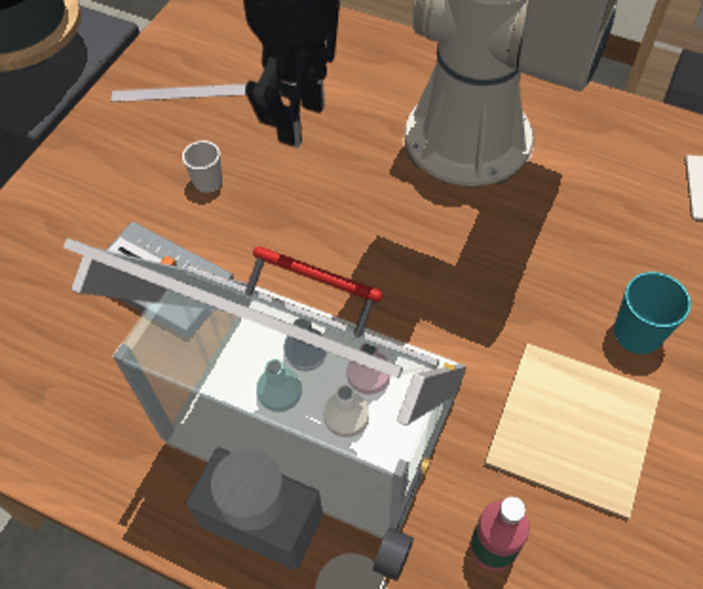

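The sash stays up: its red bar is at crop (255–380, 250–295), clear of the gripper. The back vases lie under the raised sash, so a vertical tool won't fit there. I'll check in free space how the arm acts at its reach limit, to see whether the tool tilts.

```bash
python3 -m creep '[[[0.9,60,0,0,0],[0.9,60,0,0,0],[0.9,60,0,0,0],[0.9,60,0,0,0],[0.9,60,0,0,0],[0.9,60,0,0,0],[0.9,60,0,0,0],[0.9,60,0,0,0]]]'
python3 - <<'E'
from h import *
st()
D=np.array([[.6248,.2313,.353,1.633],[.6087,.2313,.328,1.670],[.6665,.1386,.510,1.611],[.456,.0727,.329,2.114],[.597,.3172,.240,1.596],[.598,.5916,.184,1.103]])
A=[];b=[]
for r,z,a,e in D:
    A.append([1,0,np.sin(a),np.sin(a+e),np.cos(a+e)]);b.append(r)
    A.append([0,1,np.cos(a),np.cos(a+e),-np.sin(a+e)]);b.append(z)
x,res,*_=np.linalg.lstsq(np.array(A),np.array(b),rcond=None);print('r0,h-Lt,L1,L2,off',x.round(3),res)
E
```

```text
time_s: 12.98
eef_pos: [0.9425, -0.0105, 0.5068]
orientation: [0.744, -0.007, 0.668, 0.005]
ft_force: [-0.6, 0.1, -0.2]
opening: 0.899
t 12.97 tcp [ 0.9425 -0.0105  0.5068] jaw yaw 1.0 approach [ 0.107 -0.001 -0.994] open 0.899 F [-0.6  0.1 -0.2] q [-0.013  0.938  0.062  0.     2.034 -0.03 ]
r0,h-Lt,L1,L2,off [ 0.003 -0.04   0.561  0.495  0.061] [1.87152093e-06]
```

```bash
python3 -m creep '[[[0.9,-20,0,40,0],[0.9,-20,0,50,0],[0.9,0,0,0,0],[0.9,0,0,0,0]]]'; python3 -c "
from h import *
st()"; python3 -m creep '[[[0.9,0,0,60,0],[0.9,0,0,60,0],[0.9,0,0,60,0],[0.9,0,0,0,0]]]';python3 -c "
from h import *
st()"
```

```text
time_s: 13.48
eef_pos: [0.8901, -0.0104, 0.5909]
orientation: [0.748, -0.007, 0.663, 0.005]
ft_force: [-0.1, 0.0, -0.6]
opening: 0.9
t 13.47 tcp [ 0.8901 -0.0104  0.5909] jaw yaw 1.0 approach [ 0.12  -0.001 -0.993] open 0.9 F [-0.1  0.  -0.6] q [-0.014  0.843  0.062  0.     2.117 -0.03 ]
time_s: 13.98
eef_pos: [0.8178, -0.0097, 0.7095]
orientation: [0.774, -0.007, 0.633, 0.004]
ft_force: [1.2, -0.9, -0.0]
opening: 0.9
t 13.97 tcp [ 0.8178 -0.0097  0.7095] jaw yaw 1.0 approach [ 0.198 -0.002 -0.98 ] open 0.9 F [ 1.2 -0.9 -0. ] q [-0.014  0.702  0.059  0.     2.181 -0.03 ]
```

```bash
python3 -m creep '[[[0.9,-60,0,0,0],[0.9,-60,0,0,0],[0.9,0,0,0,0],[0.9,0,0,0,0]]]'; python3 -c "
from h import *
st()"
```

```text
time_s: 14.48
eef_pos: [0.7359, -0.0098, 0.7109]
orientation: [0.773, -0.007, 0.635, 0.004]
ft_force: [0.0, -0.2, -0.2]
opening: 0.899
t 14.47 tcp [ 0.7359 -0.0098  0.7109] jaw yaw 1.0 approach [ 0.194 -0.002 -0.981] open 0.899 F [ 0.  -0.2 -0.2] q [-1.600e-02  4.170e-01  5.470e-01  1.000e-03  1.983e+00 -3.200e-02]
```

Tilt persists after coming back into reach: the command re-bases on the pose reached. So I can build up the tilt I need there. First I turn the tool 90° so the jaws end up square to the tilt plane, and tilt at azimuth −45° to cancel the lean.

```bash
sed -i "s/'approach',M/'jaw',M[:,2].round(3),'approach',M/" h.py; python3 -m creep '[[[0.6,-24,-57,0,10],[0.6,-24,-57,0,10],[0.6,-24,-57,0,10],[0.6,-24,-57,0,10],[0.6,-24,-57,0,10],[0.6,-24,-57,0,10],[0.6,-24,-57,0,10],[0.6,-24,-57,0,10],[0.6,-24,-57,0,10],[0.6,0,0,0,0],[0.6,0,0,0,0]]]'; python3 -c "
from h import *
st()"; python3 -m creep '[[[0.6,42,-42,0,0],[0.6,42,-42,0,0],[0.6,36,-36,30,0],[0.6,36,-36,30,0],[0.6,36,-36,30,0],[0.6,36,-36,30,0],[0.6,36,-36,30,0],[0.6,36,-36,30,0],[0.6,0,0,0,0]]]'; python3 -c "
from h import *
st()"
```

```text
time_s: 15.85
eef_pos: [0.442, -0.4622, 0.7288]
orientation: [0.532, -0.396, 0.442, 0.604]
ft_force: [1.0, 0.4, 1.4]
opening: 0.6
t 15.85 tcp [ 0.442  -0.4622  0.7288] jaw yaw 90.4 jaw [-0.007  0.955  0.295] approach [-0.121  0.292 -0.949] open 0.6 F [1.  0.4 1.4] q [-0.863  0.691  0.058  0.227  2.689 -2.27 ]
time_s: 16.98
eef_pos: [0.4614, -0.4757, 0.6925]
orientation: [0.526, -0.376, 0.441, 0.623]
ft_force: [-1.4, 0.2, -0.3]
opening: 0.602
t 16.98 tcp [ 0.4614 -0.4757  0.6925] jaw yaw 90.3 jaw [-0.004  0.945  0.328] approach [-0.165  0.323 -0.932] open 0.602 F [-1.4  0.2 -0.3] q [-0.849  0.746  0.059  0.207  2.689 -2.283]
```

```bash
python3 -m creep '[[[0.6,0,0,-60,0],[0.6,0,0,-60,0],[0.6,0,0,-60,0],[0.6,0,0,-60,0],[0.6,0,0,-60,0],[0.6,42,-42,0,0],[0.6,42,-42,0,0],[0.6,42,-42,0,0],[0.6,0,0,0,0]]]' >/dev/null; python3 -c "
from h import *
st()"; python3 -m creep '[[[0.6,42,-42,0,0],[0.6,42,-42,0,0],[0.6,42,-42,0,0],[0.6,42,-42,0,0],[0.6,42,-42,0,0],[0.6,42,-42,0,0],[0.6,0,0,0,0]]]'; python3 -c "
from h import *
st()"
```

```text
t 18.1 tcp [ 0.5752 -0.5877  0.4221] jaw yaw 90.1 jaw [-0.001  0.943  0.334] approach [-0.162  0.33  -0.93 ] open 0.597 F [-0.5 -0.1 -1.3] q [-0.839  0.935  0.295  0.13   2.27  -2.373]
time_s: 18.98
eef_pos: [0.6648, -0.6615, 0.3273]
orientation: [0.538, -0.443, 0.448, 0.56]
ft_force: [-0.6, 0.1, 0.4]
opening: 0.598
t 18.98 tcp [ 0.6648 -0.6615  0.3273] jaw yaw 90.8 jaw [-0.014  0.978  0.207] approach [-0.028  0.206 -0.978] open 0.598 F [-0.6  0.1  0.4] q [-0.828  1.131  0.064  0.139  2.115 -2.353]
```

```bash
python3 -m creep '[[[0.6,37,-37,30,0],[0.6,37,-37,30,0],[0.6,37,-37,30,0],[0.6,37,-37,30,0],[0.6,37,-37,30,0],[0.6,37,-37,30,0],[0.6,0,0,0,0]]]'; python3 -c "
from h import *
st()"
```

```text
time_s: 19.85
eef_pos: [0.7094, -0.6918, 0.3965]
orientation: [0.545, -0.526, 0.452, 0.472]
ft_force: [0.1, -0.5, 0.2]
opening: 0.599
t 19.85 tcp [ 0.7094 -0.6918  0.3965] jaw yaw 90.3 jaw [-0.004  0.999  0.04 ] approach [ 0.146  0.04  -0.988] open 0.599 F [ 0.1 -0.5  0.2] q [-0.821  1.06   0.059  0.145  1.949 -2.335]
```

```bash
python3 -m creep '[[[0.6,37,-37,30,0],[0.6,37,-37,30,0],[0.6,-20,20,0,-10],[0.6,0,0,0,-10],[0.6,0,0,0,-10],[0.6,0,0,0,-10],[0.6,0,0,0,-5],[0.6,0,0,0,0]]]'>/dev/null; python3 -c "
from h import *
st()"; python3 -m creep '[[[0.6,37,-37,30,0],[0.6,37,-37,30,0],[0.6,37,-37,30,0],[0.6,37,-37,30,0],[0.6,37,-37,30,0],[0.6,37,-37,30,0],[0.6,37,-37,30,0],[0.6,37,-37,30,0],[0.6,0,0,0,0]]]'; python3 -c "
from h import *
st()"
```

```text
t 20.85 tcp [ 0.7142 -0.6917  0.4168] jaw yaw 47.7 jaw [ 0.673  0.739 -0.013] approach [ 0.142 -0.147 -0.979] open 0.602 F [ 0.4  0.6 -0.6] q [-0.769  0.873  0.391 -0.007  1.672 -1.603]
time_s: 21.98
eef_pos: [0.7883, -0.7729, 0.4974]
orientation: [0.69, -0.444, 0.561, 0.109]
ft_force: [0.3, 0.2, -0.0]
opening: 0.602
t 21.98 tcp [ 0.7883 -0.7729  0.4974] jaw yaw 47.4 jaw [ 0.677  0.736 -0.023] approach [ 0.347 -0.347 -0.871] open 0.602 F [ 0.3  0.2 -0. ] q [-0.775  0.996  0.058 -0.005  1.574 -1.61 ]
```

```bash
python3 -m creep '[[[0.6,37,-37,30,0],[0.6,37,-37,30,0],[0.6,37,-37,30,0],[0.6,37,-37,30,0],[0.6,37,-37,30,0],[0.6,0,0,0,0]]]'>/dev/null; python3 -m creep '[[[0.6,-42,42,0,10],[0.6,-42,42,0,10],[0.6,-42,42,0,10],[0.6,-42,42,0,10],[0.6,-42,42,0,3],[0.6,0,0,0,0],[0.6,0,0,0,0]]]'; python3 -c "
from h import *
st()"
```

```text
time_s: 23.6
eef_pos: [0.65, -0.637, 0.54]
orientation: [0.645, -0.638, 0.332, 0.258]
ft_force: [0.8, 0.1, -0.7]
opening: 0.601
t 23.6 tcp [ 0.65  -0.637  0.54 ] jaw yaw 84.3 jaw [ 0.099  0.994 -0.034] approach [ 0.647 -0.091 -0.757] open 0.601 F [ 0.8  0.1 -0.7] q [-0.957  0.445  1.023  0.538  1.196 -2.518]
```

Run:
```python
from h import *
from scipy.optimize import fsolve
r0,L1,L2,o,h,Lt=.003,.561,.495,.061,.29,.33
def fk(j,th): a,e=j; return [r0+L1*np.sin(a)+L2*np.sin(a+e)+o*np.cos(a+e)+Lt*np.sin(th), h+L1*np.cos(a)+L2*np.cos(a+e)-o*np.sin(a+e)-Lt*np.cos(th)]
# validate with current pose (approx planar) skipped
for T in (25,30,35,40):
    th=np.radians(T); out=[]
    for gx,gz in((.645,.105),(.565,.105),(.565,.2),(.5,.14),(.5,.2),(.5,.29),(.45,.3)):
        x=gx+.019*np.sin(th);z=gz-.019*np.cos(th)
        s,_,ok,_=fsolve(lambda j:np.array(fk(j,th))-[x,z],[.3,2.],full_output=1)
        out.append((gx,gz,*s.round(2),round(np.pi-th-s.sum(),2)) if ok==1 else 'x')
    print(T,out)
```

```text
25 [(0.645, 0.105, np.float64(0.43), np.float64(2.0), np.float64(0.28)), (0.565, 0.105, np.float64(0.33), np.float64(2.17), np.float64(0.2)), (0.565, 0.2, np.float64(0.16), np.float64(2.1), np.float64(0.44)), (0.5, 0.14, np.float64(0.17), np.float64(2.28), np.float64(0.25)), (0.5, 0.2, np.float64(0.05), np.float64(2.23), np.float64(0.43)), (0.5, 0.29, np.float64(-0.09), np.float64(2.12), np.float64(0.67)), (0.45, 0.3, np.float64(-0.2), np.float64(2.19), np.float64(0.71))]
30 [(0.645, 0.105, np.float64(0.42), np.float64(2.06), np.float64(0.14)), (0.565, 0.105, np.float64(0.33), np.float64(2.22), np.float64(0.06)), (0.565, 0.2, np.float64(0.14), np.float64(2.16), np.float64(0.32)), (0.5, 0.14, np.float64(0.17), np.float64(2.33), np.float64(0.12)), (0.5, 0.2, np.float64(0.04), np.float64(2.28), np.float64(0.3)), (0.5, 0.29, np.float64(-0.12), np.float64(2.18), np.float64(0.55)), (0.45, 0.3, np.float64(-0.23), np.float64(2.25), np.float64(0.61))]
35 [(0.645, 0.105, np.float64(0.42), np.float64(2.11), np.float64(-0.0)), (0.565, 0.105, np.float64(0.34), np.float64(2.27), np.float64(-0.09)), (0.565, 0.2, np.float64(0.13), np.float64(2.22), np.float64(0.18)), (0.5, 0.14, np.float64(0.18), np.float64(2.39), np.float64(-0.03)), (0.5, 0.2, np.float64(0.03), np.float64(2.34), np.float64(0.17)), (0.5, 0.29, np.float64(-0.14), np.float64(2.24), np.float64(0.44)), (0.45, 0.3, np.float64(-0.26), np.float64(2.3), np.float64(0.49))]
40 [(0.645, 0.105, np.float64(0.44), np.float64(2.16), np.float64(-0.15)), (0.565, 0.105, np.float64(0.36), np.float64(2.32), np.float64(-0.24)), (0.565, 0.2, np.float64(0.13), np.float64(2.27), np.float64(0.04)), (0.5, 0.14, np.float64(0.2), np.float64(2.44), np.float64(-0.19)), (0.5, 0.2, np.float64(0.03), np.float64(2.39), np.float64(0.02)), (0.5, 0.29, np.float64(-0.16), np.float64(2.29), np.float64(0.31)), (0.45, 0.3, np.float64(-0.29), np.float64(2.36), np.float64(0.38))]
```

```bash
python3 -m creep '[[[0.6,-18,56,0,6],[0.6,-18,56,0,0],[0.6,-18,56,0,0],[0.6,-18,56,0,0],[0.6,-18,56,0,0],[0.6,-18,56,0,0],[0.6,-18,56,0,0],[0.6,-18,56,0,0],[0.6,-18,56,0,0],[0.6,-18,56,0,0],[0.6,-18,56,0,0],[0.6,0,0,0,0]]]'>/dev/null;  python3 -c "
from h import *
st()"; python3 -m creep '[[[0.6,0,0,-50,0],[0.6,0,0,-50,0],[0.6,0,0,-50,0],[0.6,0,0,-50,0],[0.6,0,0,0,0]]]'; python3 -c "
from h import *
st()"
```

```text
t 25.1 tcp [ 0.4543 -0.0204  0.5403] jaw yaw 90.9 jaw [-0.016  0.999 -0.032] approach [ 0.653 -0.014 -0.757] open 0.599 F [-0.3 -0.7  0.6] q [-0.074 -0.489  1.934  0.041  0.986 -1.683]
time_s: 25.72
eef_pos: [0.4528, -0.0267, 0.3345]
orientation: [-0.63, 0.652, -0.301, -0.294]
ft_force: [0.4, -0.7, -0.2]
opening: 0.603
t 25.73 tcp [ 0.4528 -0.0267  0.3345] jaw yaw 90.3 jaw [-0.004  0.999 -0.032] approach [ 0.645 -0.022 -0.764] open 0.603 F [ 0.4 -0.7 -0.2] q [-0.089 -0.381  2.303  0.072  0.52  -1.725]
```

```bash
python3 -m creep '[[[0.6,0,0,-40,0],[0.6,0,0,-40,0],[0.6,0,0,-40,0],[0.6,0,0,-20,0],[0.6,0,0,0,0]]]'; python3 -c "
from h import *
st()"
```

```text
time_s: 26.35
eef_pos: [0.4568, -0.0245, 0.205]
orientation: [-0.633, 0.653, -0.296, -0.293]
ft_force: [0.5, -0.3, 0.2]
opening: 0.599
t 26.35 tcp [ 0.4568 -0.0245  0.205 ] jaw yaw 90.4 jaw [-0.008  1.    -0.028] approach [ 0.653 -0.016 -0.757] open 0.599 F [ 0.5 -0.3  0.2] q [-0.088 -0.126  2.49   0.552  0.08  -2.212]
```

```bash
python3 -m creep '[[[0.6,0,0,-30,0],[0.6,0,0,-30,0],[0.6,0,0,-30,0],[0.6,0,0,0,0]]]'; python3 -c "
from h import *
st()"
```

```text
time_s: 26.85
eef_pos: [0.4554, -0.0169, 0.1653]
orientation: [-0.623, 0.646, -0.315, -0.308]
ft_force: [0.3, -0.0, -0.3]
opening: 0.6
t 26.85 tcp [ 0.4554 -0.0169  0.1653] jaw yaw 90.3 jaw [-0.005  0.999 -0.033] approach [ 0.613 -0.023 -0.79 ] open 0.6 F [ 0.3 -0.  -0.3] q [-0.042 -0.021  2.501  0.988  0.003 -2.616]
```

```bash
python3 -m creep '[[[0.6,0,0,-30,0],[0.6,0,0,-30,0],[0.6,0,0,-30,0],[0.6,0,0,-30,0],[0.6,0,0,0,0]]]'; python3 -c "
from h import *
st()"
```

```text
time_s: 27.48
eef_pos: [0.4574, -0.0173, 0.12]
orientation: [-0.609, 0.629, -0.344, -0.339]
ft_force: [0.1, 0.3, 0.3]
opening: 0.597
t 27.48 tcp [ 0.4574 -0.0173  0.12  ] jaw yaw 90.4 jaw [-0.007  1.    -0.029] approach [ 0.533 -0.021 -0.846] open 0.597 F [0.1 0.3 0.3] q [-4.200e-02  1.060e-01  2.472e+00  1.206e+00  2.000e-03 -2.834e+00]
```

```bash
python3 -m creep '[[[0.6,0,0,-30,0],[0.6,0,0,-30,0],[0.6,0,0,-30,0],[0.6,0,0,0,0]]]'>/dev/null; python3 -c "
from h import *
st()"; python3 -m creep '[[[0.6,0,0,30,0],[0.6,0,0,30,0],[0.6,0,0,30,0],[0.6,0,0,30,0],[0.6,0,0,0,0]]]'>/dev/null; python3 -c "
from h import *
st()"
```

```text
t 27.98 tcp [ 0.4653 -0.0177  0.0824] jaw yaw 90.5 jaw [-0.009  1.    -0.026] approach [ 0.47  -0.018 -0.883] open 0.599 F [ 0.3  0.2 -0.3] q [-4.200e-02  2.190e-01  2.433e+00  1.384e+00  2.000e-03 -3.012e+00]
t 28.6 tcp [ 0.4733 -0.0039  0.1444] jaw yaw 91.9 jaw [-0.034  0.999  0.012] approach [ 0.495  0.027 -0.869] open 0.6 F [-0.5 -0.4 -0.2] q [-0.048  0.062  2.391  0.287  0.179 -1.919]
```

Run:
```python
from h import *
p=cap('wrist','w4.png');W=fish(p)
s=cap('scene','s2.png');Ws=world(s)
for nm,pp,WW in(('w',p,W),('s',s,Ws)):
  for r in bot.trace(pp,'vase0'):
    if r['confidence']<.3: continue
    q=WW[r['region']]; q=q[~np.isnan(q[:,0])]; n=q[(q[:,2]>.08)&(q[:,2]<.125)]
    col=pp['frame'][r['region']].mean(0).round(0)
    print(nm,round(r['confidence'],2),np.round(r['rect']),col,len(n),n.mean(0).round(3) if len(n) else '', n.min(0).round(3) if len(n) else '', n.max(0).round(3) if len(n) else '')
```

```text
w 0.94 [173. 191.  73. 106.] [39. 42. 48.] 463 [ 0.553 -0.069  0.092] [ 0.55  -0.079  0.08 ] [ 0.562 -0.057  0.114]
w 0.87 [186. 254.  58.  47.] [52. 82. 72.] 0   
w 0.87 [283. 251.  47.  91.] [149. 131. 101.] 927 [0.629 0.039 0.103] [0.561 0.027 0.08 ] [0.648 0.055 0.116]
w 0.77 [289. 193.  73. 115.] [161. 100. 100.] 871 [0.554 0.035 0.1  ] [0.547 0.029 0.08 ] [0.574 0.052 0.117]
```

View pics/w4.png

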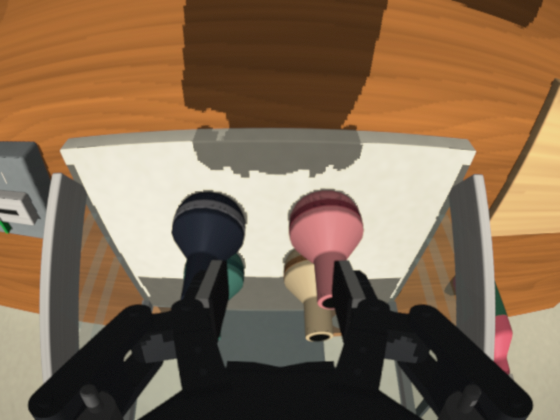

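The wrist view shows the dark vase at (208,230), the pink at (326,230) with its neck at (330,290), the cream's mouth at (318,338), and the grey-green half hidden at (235,277). This matches the earlier positions. The tool leans 30°, jaws level along y, so I'll take the pink one first.

```bash
python3 -m creep '[[[0.6,20,16,1.5,-2],[0.6,21,16,1.5,0],[0.6,21,15,1,0],[0.6,0,0,0,0],[0.6,0,0,0,0]]]'>/dev/null; python3 -c "
from h import *
st()"
```

```text
t 29.43 tcp [0.5264 0.0387 0.1436] jaw yaw 90.5 jaw [-0.008  1.     0.014] approach [ 0.486  0.016 -0.874] open 0.601 F [-0.2 -0.3  0.3] q [ 0.088  0.147  2.284 -0.133  0.205 -1.364]
```

```bash
python3 -m creep '[[[0.6,12,1,-15.5,0],[0.6,12,1,-15.5,0],[0.6,12,1,-15.5,0],[0.6,11,1,-15.5,0],[0.6,0,0,0,0],[0.6,0,0,0,0]]]'>/dev/null
python3 - <<'E'
from h import *
s,M=st(); print('grasp pt',np.array(s['eef_pos'])-.019*M[:,0])
p=cap('wrist','w5.png');W=fish(p)
for r in bot.trace(p,'vase1'):
    q=W[r['region']]; q=q[~np.isnan(q[:,0])]; n=q[(q[:,2]>.08)&(q[:,2]<.125)]
    print(round(r['confidence'],2),np.round(r['rect']),p['frame'][r['region']].mean(0).round(0),len(n),n.mean(0).round(3) if len(n) else '', n.min(0).round(3) if len(n) else '', n.max(0).round(3) if len(n) else '')
E
```

```text
t 30.18 tcp [0.5739 0.0423 0.0829] jaw yaw 90.4 jaw [-0.007  1.     0.014] approach [ 0.488  0.015 -0.873] open 0.595 F [-0.4 -0.2 -0.5] q [ 0.087  0.341  2.228 -0.412  0.068 -1.083]
grasp pt [0.56466611 0.04201096 0.09946575]
0.93 [231. 244.  90. 124.] [143. 125.  96.] 1268 [0.626 0.041 0.103] [0.557 0.028 0.083] [0.64  0.057 0.116]
0.79 [101. 235.  80.  88.] [ 64. 104.  91.] 87 [ 0.623 -0.07   0.085] [ 0.537 -0.081  0.08 ] [ 0.636 -0.005  0.122]
0.7 [216. 134. 128. 199.] [103.  64.  64.] 5761 [0.552 0.043 0.103] [0.546 0.029 0.08 ] [0.633 0.057 0.117]
0.61 [ 37. 145. 122. 182.] [34. 37. 42.] 3841 [ 0.558 -0.059  0.101] [ 0.55  -0.078  0.08 ] [ 0.578 -0.05   0.117]
```

```bash
python3 -m creep '[[[0.1,0,1,0,0],[0,0,0,0,0],[0,0,0,0,0],[0,0,0,0,0],[0,0,0,15,0],[0,0,0,15,0],[0,-15,0,30,0],[0,-15,0,30,0],[0,-15,0,30,0],[0,-15,0,30,0],[0,-15,0,30,0],[0,0,0,0,0]]]'
python3 - <<'E'
from h import *
s,M=st()
p=cap('wrist','w6.png');W=fish(p)
for r in bot.trace(p,'vase1'):
    q=W[r['region']]; q=q[~np.isnan(q[:,0])]
    print(round(r['confidence'],2),np.round(r['rect']),p['frame'][r['region']].mean(0).round(0),np.percentile(q,2,0).round(3),np.percentile(q,98,0).round(3))
E
```

```text
time_s: 31.78
eef_pos: [0.4999, 0.0439, 0.2647]
orientation: [0.613, -0.608, 0.352, 0.362]
ft_force: [-0.1, -0.2, -3.8]
opening: 0.311
t 31.77 tcp [0.4999 0.0439 0.2647] jaw yaw 90.5 jaw [-0.008  1.     0.014] approach [ 0.491  0.016 -0.871] open 0.311 F [-0.1 -0.2 -3.8] q [ 0.111 -0.118  2.206 -0.074  0.543 -1.411]
0.98 [152. 105.  61.  82.] [37. 40. 46.] [ 0.531 -0.09   0.031] [ 0.58  -0.032  0.116]
0.65 [169. 160.  47.  80.] [61. 97. 85.] [ 0.611 -0.09   0.026] [ 0.657 -0.037  0.116]
0.56 [216. 130. 125. 203.] [104.  65.  65.] [0.453 0.016 0.212] [0.491 0.072 0.297]
```

```bash
python3 -m creep '[[[0,0,52,0,0],[0,0,52,0,0],[0,0,52,0,0],[0,0,52,0,0],[0,10,52,0,0],[0,20,52,0,0],[0,30,54,0,0],[0,0,0,-40,0],[0,0,0,-40,0],[0,0,0,-40,0],[0,0,0,-40,0],[0,0,0,0,0]]]'>/dev/null
python3 - <<'E'
from h import *
s,M=st()
p=cap('wrist');W=fish(p)
for r in bot.trace(p,'vase1'):
    q=W[r['region']]; q=q[~np.isnan(q[:,0])]; n=q[q[:,2]>q[:,2].max()-.03]
    print(round(r['confidence'],2),np.round(r['rect']),p['frame'][r['region']].mean(0).round(0),np.percentile(q,1,0).round(3),np.percentile(q,99,0).round(3))
s=cap('scene'); Ws=world(s)
for r in bot.trace(s,'vase1')[:4]:
    q=Ws[r['region']]; q=q[~np.isnan(q[:,0])]
    print('s',round(r['confidence'],2),np.round(r['rect']),s['frame'][r['region']].mean(0).round(0),np.percentile(q,1,0).round(3),np.percentile(q,99,0).round(3))
E
```

```text
t 33.38 tcp [0.5574 0.4074 0.0968] jaw yaw 90.5 jaw [-0.008  1.     0.007] approach [ 0.482  0.01  -0.876] open 0.31 F [ 0.4 -1.  -2.4] q [ 0.798  0.487  1.897 -0.765  0.51  -0.148]
0.76 [217. 132. 126. 200.] [117.  73.  73.] [0.51  0.378 0.04 ] [0.551 0.439 0.129]
s 0.88 [396. 287.  25.  26.] [94. 64. 65.] [0.536 0.376 0.012] [0.582 0.442 0.136]
```

```bash
python3 -m creep '[[[0,0,0,-8,0],[0,0,0,-7,0],[0,0,0,-6,0],[0,0,0,0,0],[0,0,0,0,0]]]'; python3 -m creep '[[[0.3,0,0,0,0],[0.4,0,0,0,0],[0.6,0,0,0,0],[0.6,0,0,0,0],[0.6,0,0,0,0],[0.6,-12,0,21,0],[0.6,-20,0,35,0],[0.6,-30,0,52,0],[0.6,0,0,0,0]]]'
python3 - <<'E'
from h import *
s,M=st()
p=cap('wrist','w7.png');W=fish(p)
for r in bot.trace(p,'vase1'):
    q=W[r['region']]; q=q[~np.isnan(q[:,0])]; n=q[q[:,2]>.075]
    if len(n): print(round(r['confidence'],2),np.round(r['rect']),p['frame'][r['region']].mean(0).round(0),np.percentile(n,1,0).round(3),np.percentile(n,99,0).round(3))
E
```

```text
time_s: 34.2
eef_pos: [0.5599, 0.4098, 0.0819]
orientation: [0.613, -0.607, 0.353, 0.362]
ft_force: [-0.6, 0.7, -3.8]
opening: 0.312
time_s: 35.33
eef_pos: [0.4979, 0.4117, 0.1943]
orientation: [0.615, -0.607, 0.35, 0.362]
ft_force: [-0.6, 0.1, 0.2]
opening: 0.597
t 35.33 tcp [0.4979 0.4117 0.1943] jaw yaw 90.5 jaw [-0.009  1.     0.019] approach [ 0.492  0.021 -0.87 ] open 0.597 F [-0.6  0.1  0.2] q [ 0.885  0.292  1.929 -0.639  0.664 -0.23 ]
0.73 [239. 116.  71. 105.] [117.  73.  72.] [0.532 0.398 0.076] [0.557 0.424 0.108]
```

```bash
python3 -m creep '[[[0.6,-4,-53,35,0],[0.6,-4,-53,35,0],[0.6,0,-53,0,0],[0.6,0,-53,0,0],[0.6,0,-53,0,0],[0.6,0,-53,0,0],[0.6,0,-53,0,0],[0.6,0,-53,0,0],[0.6,0,-54,0,0],[0.6,0,0,0,0]]]'>/dev/null; python3 -m creep '[[[0.6,18,0,-40,0],[0.6,18,0,-40,0],[0.6,0,0,-38,0],[0.6,0,0,0,0],[0.6,0,0,0,0]]]'>/dev/null
python3 - <<'E'
from h import *
s,M=st(); print('grasp pt',np.array(s['eef_pos'])-.019*M[:,0])
p=cap('wrist','w8.png');W=fish(p)
for r in bot.trace(p,'vase2'):
    q=W[r['region']]; q=q[~np.isnan(q[:,0])]; n=q[(q[:,2]>.085)&(q[:,2]<.125)]
    if len(n): print(round(r['confidence'],2),np.round(r['rect']),p['frame'][r['region']].mean(0).round(0),np.percentile(n,3,0).round(3),np.percentile(n,97,0).round(3))
E
```

```text
t 37.3 tcp [ 0.5263 -0.0652  0.141 ] jaw yaw 90.5 jaw [-0.008  1.     0.014] approach [ 0.488  0.016 -0.873] open 0.602 F [-0.7  0.1  0.5] q [-0.199  0.16   2.278  0.507  0.233 -2.241]
grasp pt [ 0.51697785 -0.06546804  0.1575456 ]
0.92 [239. 223.  69. 107.] [52. 82. 72.] [ 0.63  -0.083  0.086] [ 0.651 -0.058  0.116]
0.78 [233. 145.  85. 140.] [28. 31. 35.] [ 0.551 -0.077  0.086] [ 0.573 -0.053  0.116]
0.63 [348. 213.  68. 103.] [153. 135. 103.] [0.625 0.028 0.086] [0.637 0.051 0.115]
```

```bash
python3 -m creep '[[[0.6,12,0,-15,0],[0.6,12,0,-15,0],[0.6,12,0,-15,0],[0.6,12,0,-14,0],[0.6,0,0,0,0],[0.6,0,0,0,0]]]'>/dev/null; python3 -c "
from h import *
st()"; python3 -m creep '[[[0.1,0,0,0,0],[0,0,0,0,0],[0,0,0,0,0],[0,0,0,0,0],[0,0,0,15,0],[0,0,0,15,0],[0,-15,0,30,0],[0,-15,0,30,0],[0,-15,0,30,0],[0,-15,0,30,0],[0,-15,0,30,0],[0,0,0,0,0]]]'; python3 -c "
from h import *
st()"
```

```text
t 38.15 tcp [ 0.5742 -0.0656  0.0828] jaw yaw 90.5 jaw [-0.008  1.     0.014] approach [ 0.49   0.016 -0.872] open 0.606 F [0.2 0.6 0.8] q [-0.177  0.347  2.22   0.959  0.124 -2.681]
time_s: 39.65
eef_pos: [0.499, -0.066, 0.2638]
orientation: [0.613, -0.608, 0.352, 0.361]
ft_force: [1.1, -0.0, -2.7]
opening: 0.311
t 39.65 tcp [ 0.499  -0.066   0.2638] jaw yaw 90.4 jaw [-0.007  1.     0.012] approach [ 0.492  0.014 -0.871] open 0.311 F [ 1.1 -0.  -2.7] q [-0.216 -0.109  2.2    0.226  0.56  -1.953]
```

```bash
python3 -m creep '[[[0,0,47.5,0,0],[0,0,47.5,0,0],[0,0,47.5,0,0],[0,0,47.5,0,0],[0,0,47.5,0,0],[0,0,47.5,0,0],[0,0,47.5,0,0],[0,0,47.5,0,0],[0,30,0,0,0],[0,30,0,0,0],[0,0,0,-40,0],[0,0,0,-40,0]]]'>/dev/null; python3 -m creep '[[[0,0,0,-40,0],[0,0,0,-40,0],[0,0,0,0,0],[0,0,0,0,0]]]'; python3 -c "
from h import *
s,M=st()
p=cap('scene','s3.png'); Ws=world(p)
for r in bot.trace(p,'vase1')[:6]:
    q=Ws[r['region']]; q=q[~np.isnan(q[:,0])]
    if len(q): print('s',round(r['confidence'],2),np.round(r['rect']),p['frame'][r['region']].mean(0).round(0),np.percentile(q,1,0).round(3),np.percentile(q,99,0).round(3))
"
```

```text
time_s: 41.65
eef_pos: [0.5592, 0.3147, 0.1018]
orientation: [0.613, -0.607, 0.353, 0.363]
ft_force: [-0.9, 0.4, -1.9]
opening: 0.311
t 41.65 tcp [0.5592 0.3147 0.1018] jaw yaw 90.5 jaw [-0.008  1.     0.014] approach [ 0.488  0.016 -0.873] open 0.311 F [-0.9  0.4 -1.9] q [ 0.665  0.406  2.033 -0.831  0.401 -0.184]
s 0.73 [361. 272.  27.  29.] [35. 34. 36.] [0.533 0.281 0.01 ] [0.585 0.351 0.137]
s 0.58 [392. 288.  27.  28.] [127.  87.  89.] [0.522 0.377 0.024] [0.581 0.439 0.111]
```

```bash
python3 -m creep '[[[0,0,0,-9,0],[0,0,0,-8,0],[0,0,0,-7,0],[0,0,0,0,0],[0,0,0,0,0],[0,0,0,-1,0]]]'; python3 -m creep '[[[0.3,0,0,0,0],[0.4,0,0,0,0],[0.6,0,0,0,0],[0.6,0,0,0,0],[0.6,0,0,0,0],[0.6,-12,0,21,0],[0.6,-20,0,35,0],[0.6,-30,0,52,0],[0.6,0,0,0,0]]]'
python3 - <<'E'
from h import *
s,M=st()
p=cap('wrist','w9.png');W=fish(p)
for r in bot.trace(p,'vase1'):
    q=W[r['region']]; q=q[~np.isnan(q[:,0])]; n=q[q[:,2]>.075]
    if len(n): print(round(r['confidence'],2),np.round(r['rect']),p['frame'][r['region']].mean(0).round(0),np.percentile(n,1,0).round(3),np.percentile(n,99,0).round(3))
E
```

```text
time_s: 42.5
eef_pos: [0.5592, 0.3145, 0.0769]
orientation: [0.613, -0.607, 0.353, 0.362]
ft_force: [0.1, -0.4, -1.7]
opening: 0.312
time_s: 43.62
eef_pos: [0.4972, 0.3159, 0.1888]
orientation: [0.615, -0.607, 0.35, 0.362]
ft_force: [0.6, -0.7, 0.4]
opening: 0.6
t 43.62 tcp [0.4972 0.3159 0.1888] jaw yaw 90.5 jaw [-0.009  1.     0.018] approach [ 0.492  0.02  -0.87 ] open 0.6 F [ 0.6 -0.7  0.4] q [ 0.751  0.198  2.076 -0.65   0.56  -0.319]
0.91 [  2. 206.  32.  68.] [55. 85. 74.] [ 0.633 -0.063  0.075] [ 0.654 -0.055  0.109]
0.69 [339. 125.  68. 101.] [166. 104. 102.] [0.532 0.397 0.076] [0.557 0.423 0.109]
0.6 [238. 124.  75. 109.] [31. 32. 36.] [0.535 0.303 0.076] [0.561 0.328 0.108]
0.57 [ 33. 203.  56.  78.] [148. 131. 100.] [0.625 0.034 0.076] [0.648 0.056 0.116]
```

```bash
python3 -m creep '[[[0.6,-4,-46,38,0],[0.6,-4,-46,38,0],[0.6,0,-46,0,0],[0.6,0,-46,0,0],[0.6,0,-46,0,0],[0.6,0,-46,0,0],[0.6,0,0,0,0],[0.6,18,0,-40,0],[0.6,18,0,-40,0],[0.6,0,0,-38,0],[0.6,0,0,0,0]]]'>/dev/null; python3 -m creep '[[[0.6,30,0,0,0],[0.6,30,0,0,0],[0.6,30,0,0,0],[0.6,0,0,0,0],[0.6,0,0,0,0]]]'>/dev/null
python3 - <<'E'
from h import *
s,M=st(); print('grasp pt',np.array(s['eef_pos'])-.019*M[:,0])
p=cap('wrist','w10.png');W=fish(p)
for r in bot.trace(p,'vase3'):
    q=W[r['region']]; q=q[~np.isnan(q[:,0])]; n=q[(q[:,2]>.085)&(q[:,2]<.125)]
    if len(n): print(round(r['confidence'],2),np.round(r['rect']),p['frame'][r['region']].mean(0).round(0),np.percentile(n,3,0).round(3),np.percentile(n,97,0).round(3))
E
```

```text
t 45.73 tcp [0.6145 0.0387 0.1431] jaw yaw 90.5 jaw [-0.008  1.     0.014] approach [ 0.488  0.016 -0.873] open 0.598 F [-0.1  0.2 -0.7] q [ 0.071  0.27   2.115 -0.076  0.248 -1.435]
grasp pt [0.6052274  0.03838193 0.15965653]
0.75 [529.   0.  31. 141.] [185. 150. 100.] [0.515 0.177 0.086] [0.538 0.179 0.124]
0.67 [ 99. 141.  89. 132.] [58. 94. 82.] [ 0.631 -0.079  0.086] [ 0.652 -0.056  0.116]
0.59 [233. 133.  91. 138.] [106.  94.  72.] [0.625 0.029 0.087] [0.647 0.054 0.116]
```

View pics/w10.png

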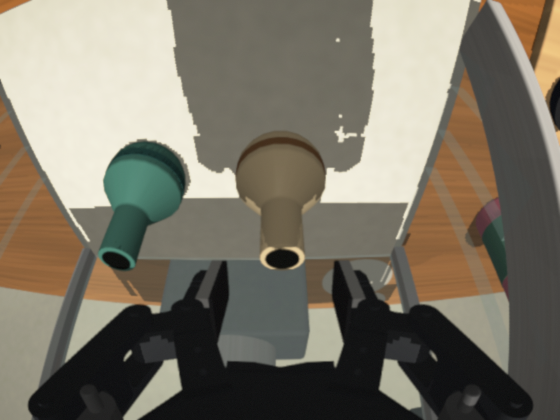

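The cream vase stands between the open fingers, mouth at (283,257); the grey-green one is at (120,258). I go in along the tool's axis.

```bash
python3 -m creep '[[[0.6,9,1,-15,0],[0.6,9,1,-15,0],[0.6,8,0,-15,0],[0.6,8,0,-15,0],[0.6,0,0,0,0],[0.6,0,0,0,0]]]'>/dev/null; python3 -c "
from h import *
st()"; python3 -m creep '[[[0.1,0,0,0,0],[0,0,0,0,0],[0,0,0,0,0],[0,0,0,0,0],[0,0,0,15,0],[0,-15,0,15,0],[0,-25,0,15,0],[0,-30,0,20,0],[0,-30,0,30,0],[0,-25,0,40,0],[0,-20,0,40,0],[0,0,0,0,0]]]'; python3 -c "
from h import *
st()"
```

```text
t 46.58 tcp [0.6489 0.0403 0.0825] jaw yaw 90.4 jaw [-0.008  1.     0.014] approach [ 0.488  0.016 -0.873] open 0.599 F [-0.7  0.1  0.3] q [ 0.069  0.423  2.075 -0.136  0.135 -1.375]
time_s: 48.08
eef_pos: [0.5043, 0.0407, 0.2614]
orientation: [0.614, -0.608, 0.351, 0.361]
ft_force: [0.2, -0.2, -3.0]
opening: 0.311
t 48.08 tcp [0.5043 0.0407 0.2614] jaw yaw 90.5 jaw [-0.008  1.     0.015] approach [ 0.494  0.017 -0.869] open 0.311 F [ 0.2 -0.2 -3. ] q [ 0.099 -0.107  2.206 -0.064  0.528 -1.429]
```

```bash
python3 -m creep '[[[0,-10,52,0,0],[0,-10,52,0,0],[0,-10,53,0,0],[0,-10,53,0,0],[0,-5,53,0,0],[0,0,53,0,0],[0,0,53,0,0],[0,0,0,0,0],[0,0,0,-40,0],[0,0,0,-40,0],[0,0,0,-40,0],[0,0,0,-40,0]]]'>/dev/null; python3 -m creep '[[[0,0,0,0,0],[0,0,0,0,0]]]'; python3 -c "
from h import *
s,M=st()
p=cap('scene','s4.png'); Ws=world(p)
for r in bot.trace(p,'vase1')[:6]:
    q=Ws[r['region']]; q=q[~np.isnan(q[:,0])]
    if len(q): print('s',round(r['confidence'],2),np.round(r['rect']),p['frame'][r['region']].mean(0).round(0),np.percentile(q,1,0).round(3),np.percentile(q,99,0).round(3))
"
```

```text
time_s: 49.82
eef_pos: [0.4594, 0.4093, 0.0982]
orientation: [0.613, -0.607, 0.353, 0.362]
ft_force: [-0.4, -0.3, -2.9]
opening: 0.312
t 49.83 tcp [0.4594 0.4093 0.0982] jaw yaw 90.4 jaw [-0.008  1.     0.014] approach [ 0.488  0.016 -0.873] open 0.312 F [-0.4 -0.3 -2.9] q [ 0.942  0.412  2.036 -0.867  0.53   0.094]
s 0.98 [394. 286.  25.  30.] [130.  90.  91.] [0.521 0.377 0.021] [0.581 0.44  0.111]
s 0.97 [406. 252.  20.  30.] [100.  90.  76.] [0.442 0.376 0.045] [0.486 0.436 0.134]
s 0.88 [359. 272.  25.  30.] [43. 43. 47.] [0.522 0.281 0.012] [0.585 0.345 0.11 ]
```

```bash
python3 -m creep '[[[0,0,0,-8,0],[0,0,0,-8,0],[0,0,0,-6,0],[0,0,0,0,0],[0,0,0,0,0]]]'; python3 -m creep '[[[0.3,0,0,0,0],[0.4,0,0,0,0],[0.6,0,0,0,0],[0.6,0,0,0,0],[0.6,0,0,0,0],[0.6,-12,0,21,0],[0.6,-15,0,35,0],[0.6,0,0,50,0],[0.6,0,0,0,0]]]'
python3 - <<'E'
from h import *
s,M=st()
p=cap('scene');W=world(p)
for r in bot.trace(p,'vase1'):
    q=W[r['region']]; q=q[~np.isnan(q[:,0])]; n=q[q[:,2]>.085]
    if len(n): print(round(r['confidence'],2),np.round(r['rect']),p['frame'][r['region']].mean(0).round(0),np.percentile(n,1,0).round(3),np.percentile(n,99,0).round(3))
E
```

```text
time_s: 50.55
eef_pos: [0.4591, 0.4096, 0.0755]
orientation: [0.613, -0.607, 0.353, 0.362]
ft_force: [0.6, 0.7, -2.3]
opening: 0.309
time_s: 51.68
eef_pos: [0.4332, 0.4115, 0.1857]
orientation: [0.615, -0.606, 0.35, 0.362]
ft_force: [-0.3, 0.5, 0.1]
opening: 0.595
t 51.67 tcp [0.4332 0.4115 0.1857] jaw yaw 90.5 jaw [-0.008  1.     0.02 ] approach [ 0.492  0.021 -0.87 ] open 0.595 F [-0.3  0.5  0.1] q [ 0.988  0.249  2.014 -0.687  0.68  -0.085]
0.86 [402. 258.  20.  25.] [93. 83. 70.] [0.443 0.395 0.085] [0.465 0.421 0.112]
0.67 [394. 287.  26.  29.] [128.  88.  91.] [0.537 0.396 0.087] [0.562 0.421 0.112]
0.55 [360. 273.  25.  31.] [46. 45. 48.] [0.537 0.3   0.087] [0.566 0.327 0.112]
0.41 [127. 186. 190.  72.] [182. 164. 161.] [ 0.594 -0.18   0.284] [0.777 0.164 0.529]
0.28 [123. 184. 209. 181.] [157. 153. 149.] [ 0.597 -0.196  0.096] [0.87  0.2   0.528]
```

```bash
python3 -m creep '[[[0.6,5,-53,40,0],[0.6,5,-53,40,0],[0.6,6,-53,0,0],[0.6,6,-53,0,0],[0.6,6,-53,0,0],[0.6,6,-53,0,0],[0.6,6,-53,0,0],[0.6,6,-53,0,0],[0.6,6,-57,0,0],[0.6,4,0,0,0],[0.6,0,0,0,0]]]'>/dev/null; python3 -m creep '[[[0.6,18,0,-40,0],[0.6,18,0,-40,0],[0.6,0,0,-36,0],[0.6,30,0,0,0],[0.6,30,0,0,0],[0.6,30,0,0,0],[0.6,0,0,0,0],[0.6,0,0,0,0]]]'>/dev/null
python3 - <<'E'
from h import *
s,M=st(); print('grasp pt',np.array(s['eef_pos'])-.019*M[:,0])
p=cap('wrist','w11.png');W=fish(p)
for r in bot.trace(p,'vase0'):
    q=W[r['region']]; q=q[~np.isnan(q[:,0])]; n=q[(q[:,2]>.085)&(q[:,2]<.125)]
    if len(n): print(round(r['confidence'],2),np.round(r['rect']),p['frame'][r['region']].mean(0).round(0),np.percentile(n,3,0).round(3),np.percentile(n,97,0).round(3))
E
```

```text
t 54.15 tcp [ 0.6114 -0.0545  0.1394] jaw yaw 90.6 jaw [-0.01   1.     0.014] approach [ 0.485  0.018 -0.874] open 0.597 F [-1.1  0.4 -0.2] q [-0.138  0.277  2.115  0.329  0.264 -2.013]
grasp pt [ 0.60218406 -0.0548128   0.15597304]
0.79 [215. 142.  85. 142.] [42. 68. 60.] [ 0.63  -0.082  0.087] [ 0.653 -0.057  0.116]
```

```bash
python3 -m creep '[[[0.6,8,-15,0,0],[0.6,0,0,0,0],[0.6,9,0,-14,0],[0.6,9,0,-14,0],[0.6,8,0,-14,0],[0.6,8,0,-14,0],[0.6,0,0,0,0],[0.6,0,0,0,0]]]'>/dev/null; python3 -c "
from h import *
st()"; python3 -m creep '[[[0.1,0,0,0,0],[0,0,0,0,0],[0,0,0,0,0],[0,0,0,0,0],[0,0,0,15,0],[0,-15,0,15,0],[0,-25,0,15,0],[0,-30,0,20,0],[0,-30,0,30,0],[0,-25,0,40,0],[0,-20,0,40,0],[0,0,0,0,0]]]'; python3 -c "
from h import *
st()"
```

```text
t 55.25 tcp [ 0.6544 -0.0714  0.0839] jaw yaw 90.4 jaw [-0.008  1.     0.014] approach [ 0.486  0.016 -0.874] open 0.596 F [ 0.5 -0.1  0.2] q [-0.159  0.431  2.052  0.534  0.184 -2.237]
time_s: 56.75
eef_pos: [0.5098, -0.072, 0.2623]
orientation: [0.613, -0.608, 0.352, 0.361]
ft_force: [0.4, 0.5, -3.2]
opening: 0.313
t 56.75 tcp [ 0.5098 -0.072   0.2623] jaw yaw 90.4 jaw [-0.007  1.     0.012] approach [ 0.491  0.015 -0.871] open 0.313 F [ 0.4  0.5 -3.2] q [-0.226 -0.084  2.182  0.237  0.557 -1.971]
```

Green is held. It goes to slot (.45, .314), so TCP (.459, .314).

```bash
python3 -m creep '[[[0,-10,48,0,0],[0,-10,48,0,0],[0,-10,48,0,0],[0,-10,48,0,0],[0,-10,48,0,0],[0,0,48,0,0],[0,0,48,0,0],[0,0,50,0,0],[0,0,0,0,0],[0,0,0,-40,0],[0,0,0,-40,0],[0,0,0,-40,0]]]'>/dev/null; python3 -m creep '[[[0,0,0,-40,0],[0,0,0,0,0],[0,0,0,0,0]]]'; python3 -c "
from h import *
s,M=st()
p=cap('scene','s5.png'); Ws=world(p)
for r in bot.trace(p,'vase1')[:6]:
    q=Ws[r['region']]; q=q[~np.isnan(q[:,0])]
    if len(q): print('s',round(r['confidence'],2),np.round(r['rect']),p['frame'][r['region']].mean(0).round(0),np.percentile(q,1,0).round(3),np.percentile(q,99,0).round(3))
"
```

```text
time_s: 58.62
eef_pos: [0.4598, 0.3142, 0.0997]
orientation: [0.612, -0.607, 0.354, 0.363]
ft_force: [1.1, -0.4, -3.8]
opening: 0.312
t 58.62 tcp [0.4598 0.3142 0.0997] jaw yaw 90.4 jaw [-0.008  1.     0.013] approach [ 0.486  0.015 -0.874] open 0.312 F [ 1.1 -0.4 -3.8] q [ 0.808  0.324  2.185 -0.965  0.428  0.087]
s 0.71 [394. 288.  28.  29.] [129.  89.  92.] [0.524 0.378 0.028] [0.581 0.439 0.111]
s 0.66 [360. 273.  26.  29.] [42. 42. 46.] [0.526 0.283 0.011] [0.585 0.349 0.111]
s 0.58 [403. 256.  21.  29.] [128. 115.  97.] [0.428 0.376 0.016] [0.484 0.439 0.111]
```

```bash
python3 -m creep '[[[0,0,0,-8,0],[0,0,0,-8,0],[0,0,0,-7,0],[0,0,0,0,0],[0,0,0,0,0]]]'; python3 -m creep '[[[0.3,0,0,0,0],[0.4,0,0,0,0],[0.6,0,0,0,0],[0.6,0,0,0,0],[0.6,0,0,0,0],[0.6,-12,0,21,0],[0.6,-15,0,35,0],[0.6,0,0,50,0],[0.6,0,0,50,0],[0.6,0,-40,30,0],[0.6,0,-40,0,0]]]'
python3 - <<'E'
from h import *
s,M=st()
p=cap('scene','s6.png');W=world(p)
for r in bot.trace(p,'vase1'):
    q=W[r['region']]; q=q[~np.isnan(q[:,0])]; n=q[q[:,2]>.085]
    if len(n): print(round(r['confidence'],2),np.round(r['rect']),p['frame'][r['region']].mean(0).round(0),np.percentile(n,1,0).round(3),np.percentile(n,99,0).round(3))
f=W[blob(p,(5,150,120),(18,255,255),(140,170,200,230))]; f=f[(f[:,2]>.06)];print('fader',f.mean(0),len(f))
m=blob(p,(0,170,90),(8,255,255),(200,150,330,260))|blob(p,(172,150,90),(180,255,255),(200,150,330,260)); q=W[m];q=q[(q[:,2]>.25)];print('bar',np.percentile(q,3,0),np.percentile(q,97,0))
a=p['frame'][60:370,90:460,::-1]; cv2.imwrite('pics/s6c.png',cv2.resize(a,None,fx=1.9,fy=1.9,interpolation=cv2.INTER_CUBIC))
E
```

```text
time_s: 59.35
eef_pos: [0.4601, 0.3147, 0.0775]
orientation: [0.613, -0.607, 0.353, 0.363]
ft_force: [0.3, 0.7, -2.2]
opening: 0.308
time_s: 60.72
eef_pos: [0.4335, 0.2347, 0.2653]
orientation: [0.614, -0.607, 0.351, 0.363]
ft_force: [0.3, 0.1, -0.6]
opening: 0.598
t 60.73 tcp [0.4335 0.2347 0.2653] jaw yaw 90.5 jaw [-0.009  1.     0.017] approach [ 0.49   0.019 -0.871] open 0.598 F [ 0.3  0.1 -0.6] q [ 0.706 -0.088  2.178 -0.493  0.697 -0.545]
0.59 [372. 242.  24.  30.] [57. 78. 72.] [0.442 0.301 0.087] [0.467 0.327 0.113]
0.59 [393. 287.  26.  30.] [133.  94.  93.] [0.535 0.395 0.086] [0.563 0.422 0.112]
fader [ 0.53361803 -0.33065642  0.08385704] 18
bar [ 0.59195613 -0.09082716  0.33266587] [0.6060437  0.06908716 0.34265623]
```

View pics/s6c.png

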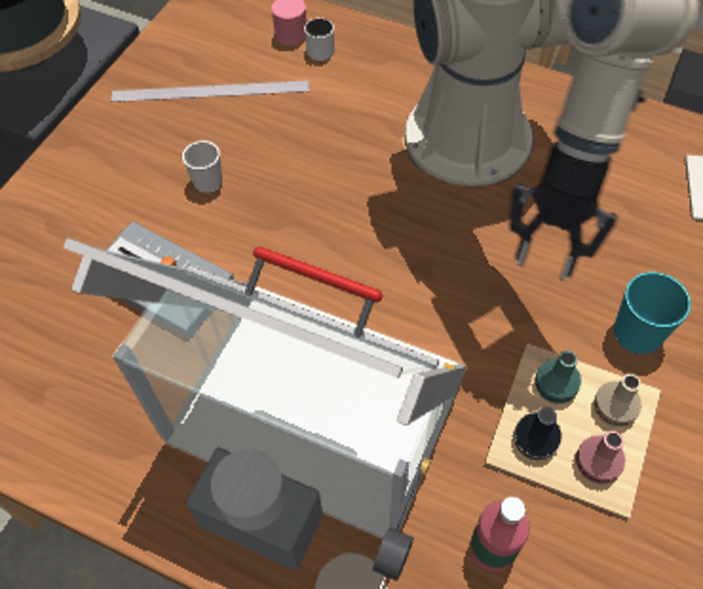

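All four vases stand on the board (crop (557,375), (617,400), (538,433), (601,457)), the fader is unmoved and the bar is still up. I'll press the sash down with the closed fingertips on top of the bar.

```bash
python3 -m creep '[[[0,0,0,52,0],[0,0,0,52,0],[0,0,0,52,0],[0,31,-49.5,0,0],[0,31,-49.5,0,0],[0,31,-49.5,0,0],[0,31,-49.5,0,0],[0,32,-49,0,0],[0,0,0,-25,0],[0,0,0,-20,0],[0,0,0,0,0],[0,0,0,0,0]]]'>/dev/null; python3 -c "
from h import *
st()
p=cap('wrist','w12.png');W=fish(p)
q=W[(blob(p,(0,150,60),(8,255,255))|blob(p,(172,150,60),(180,255,255)))&(W[...,2]>.29)&(W[...,2]<.36)&(abs(W[...,0]-.6)<.04)];print(len(q),np.percentile(q,2,0).round(3),np.percentile(q,98,0).round(3))
"
```

```text
t 62.33 tcp [ 0.5892 -0.0123  0.3742] jaw yaw 90.5 jaw [-0.008  1.     0.014] approach [ 0.488  0.016 -0.873] open -0.002 F [ 1.  -0.1 -0.6] q [-0.046 -0.068  1.907  0.053  0.795 -1.649]
6696 [ 0.587 -0.091  0.33 ] [0.599 0.068 0.34 ]
```

```bash
python3 -m creep '[[[0,3,0,-20,0],[0,0,0,-12,0],[0,0,0,-4,0],[0,-6,0,-10.4,0],[0,-10,0,-17.3,0],[0,-10,0,-17.3,0],[0,0,0,0,0]]]'; python3 -c "
from h import *
st()
p=cap('wrist','w13.png');W=fish(p)
q=W[(blob(p,(0,150,60),(8,255,255))|blob(p,(172,150,60),(180,255,255)))&(W[...,2]>.2)&(W[...,2]<.36)&(abs(W[...,0]-.58)<.06)];print(len(q),np.percentile(q,2,0).round(3),np.percentile(q,98,0).round(3))
"
```

```text
time_s: 63.25
eef_pos: [0.5646, -0.0126, 0.2918]
orientation: [0.612, -0.607, 0.354, 0.363]
ft_force: [0.3, 0.1, -0.8]
opening: 0.002
t 63.25 tcp [ 0.5646 -0.0126  0.2918] jaw yaw 90.4 jaw [-0.008  1.     0.014] approach [ 0.486  0.016 -0.874] open 0.002 F [ 0.3  0.1 -0.8] q [-0.049 -0.034  2.061  0.069  0.609 -1.67 ]
7715 [ 0.558 -0.092  0.279] [0.57  0.068 0.29 ]
```

```bash
python3 -m creep '[[[0,-10,0,-17.3,0],[0,-10,0,-17.3,0],[0,-10,0,-17.3,0],[0,-10,0,-17.3,0],[0,-10,0,-17.3,0],[0,-10,0,-17.3,0],[0,-10,0,-17.3,0],[0,-10,0,-17.3,0],[0,0,0,0,0],[0,0,0,0,0]]]'; python3 -c "
from h import *
st()
p=cap('wrist','w14.png');W=fish(p)
q=W[(blob(p,(0,150,60),(8,255,255))|blob(p,(172,150,60),(180,255,255)))&(W[...,2]>.06)&(W[...,2]<.36)&(abs(W[...,0]-.5)<.09)&(abs(W[...,1])<.12)];print(len(q),np.percentile(q,2,0).round(3),np.percentile(q,98,0).round(3))
"
```

```text
time_s: 64.55
eef_pos: [0.4872, -0.0127, 0.1552]
orientation: [0.613, -0.607, 0.353, 0.362]
ft_force: [-0.2, -0.2, 0.4]
opening: 0.002
t 64.55 tcp [ 0.4872 -0.0127  0.1552] jaw yaw 90.4 jaw [-0.008  1.     0.014] approach [ 0.489  0.016 -0.872] open 0.002 F [-0.2 -0.2  0.4] q [-0.061  0.059  2.351  0.204  0.227 -1.823]
7838 [ 0.467 -0.093  0.122] [0.481 0.066 0.132]
```

```bash
python3 -m creep '[[[0,-10,0,50,0],[0,-10,0,50,0],[0,0,0,0,0],[0,0,0,0,0]]]'>/dev/null; python3 -c "
from h import *
st()
for c in ('wrist','scene'):
  p=cap(c,c+'15.png');W=fish(p) if c=='wrist' else world(p)
  q=W[(blob(p,(0,150,60),(8,255,255))|blob(p,(172,150,60),(180,255,255)))&(W[...,2]>.06)&(W[...,2]<.36)&(abs(W[...,0]-.5)<.09)&(abs(W[...,1]+.015)<.09)];print(c,len(q),np.percentile(q,2,0).round(3),np.percentile(q,98,0).round(3))
f=W[blob(p,(5,150,120),(18,255,255),(140,170,200,230))]; f=f[(f[:,2]>.06)];print('fader',f.mean(0),len(f))
"
```

```text
t 65.1 tcp [ 0.4659 -0.0126  0.2544] jaw yaw 90.4 jaw [-0.008  1.     0.014] approach [ 0.488  0.016 -0.873] open -0.002 F [ 0.3 -0.2 -0.2] q [-0.065 -0.173  2.273  0.093  0.535 -1.708]
wrist 3206 [ 0.447 -0.094  0.087] [0.459 0.067 0.097]
scene 291 [ 0.451 -0.096  0.085] [0.466 0.068 0.099]
fader [ 0.53418571 -0.33058638  0.08428696] 19
```

```bash
python3 -m creep '[[[0,0,-54.7,0,0],[0,0,-54.7,0,0],[0,0,-54.7,0,0],[0,0,-54.7,0,0],[0,0,-54.7,0,0],[0,0,0,0,0],[0,37,0,-50,0],[0,37,0,-50,0],[0,0,0,-30,0],[0,0,0,0,0],[0,0,0,0,0]]]'>/dev/null; python3 -c "
from h import *
st()
p=cap('wrist','w16.png');W=fish(p)
f=W[blob(p,(5,150,120),(18,255,255))&(W[...,2]>.076)&(W[...,2]<.09)]; print('fader',len(f),f.min(0).round(3),f.max(0).round(3))
p=cap('top','t16.png');W=world(p)
m=blob(p,(0,170,90),(8,255,255),(240,215,340,245))|blob(p,(172,150,90),(180,255,255),(240,215,340,245)); q=W[m];print('bar',q.mean(0).round(4),len(q))
"
```

```text
t 66.58 tcp [ 0.5397 -0.2824  0.1242] jaw yaw 90.4 jaw [-0.008  1.     0.014] approach [ 0.486  0.016 -0.874] open 0.001 F [ 0.9 -0.4  0. ] q [-0.66   0.332  2.079  0.796  0.45  -2.914]
fader 1149 [ 0.523 -0.341  0.076] [ 0.551 -0.32   0.085]
bar [ 0.4569 -0.0898  0.0957] 29
```

```bash
python3 -m creep '[[[0,0,0,0,-10],[0,0,0,0,-10],[0,0,0,-32,0],[0,0,0,-32,0],[0,0,0,0,0],[0,-1.2,-10,0,0],[0,-1.2,-10,0,0],[0,-1.2,-11,0,0],[0,-1.2,-11,0,0],[0,-1.2,-11,0,0],[0,-1.2,-11,0,0],[0,-1.2,-11,0,0]]]'; python3 -m creep '[[[0,-1.2,-11,0,0],[0,-1.2,-11,0,0],[0,-1,-9,0,0],[0,0,0,0,0]]]'; python3 -c "
from h import *
st()
p=cap('wrist','w17.png');W=fish(p)
f=W[blob(p,(5,150,120),(18,255,255))&(W[...,2]>.076)&(W[...,2]<.09)]; print('fader',len(f),f.min(0).round(3),f.max(0).round(3))
"
```

```text
time_s: 68.18
eef_pos: [0.5303, -0.3582, 0.064]
orientation: [0.657, -0.549, 0.438, 0.274]
ft_force: [0.8, 1.0, 1.9]
opening: -0.0
time_s: 68.68
eef_pos: [0.5269, -0.3895, 0.0641]
orientation: [0.657, -0.549, 0.438, 0.274]
ft_force: [-0.3, -0.2, -0.7]
opening: 0.003
t 68.67 tcp [ 0.5269 -0.3895  0.0641] jaw yaw 74.0 jaw [0.276 0.961 0.013] approach [ 0.466 -0.122 -0.877] open 0.003 F [-0.3 -0.2 -0.7] q [-0.761  0.479  2.032  0.922  0.297 -2.895]
fader 490 [ 0.502 -0.421  0.076] [ 0.52  -0.37   0.089]
```

```bash
python3 -m creep '[[[0,-0.5,-5,0,0],[0,-0.5,-5,0,0],[0,0,0,0,0]]]'; python3 -m creep '[[[0,-0.3,-3,0,0],[0,0,0,0,0]]]';python3 -m creep '[[[0,-0.3,-3,0,0],[0,0,0,0,0]]]'; python3 -c "
from h import *
p=cap('top','t18.png');W=world(p)
f=W[blob(p,(5,150,120),(18,255,255),(400,190,456,225))]; f=f[f[:,2]>.06];print(len(f),f.mean(0))
a=p['frame'][50:320,100:470,::-1]; cv2.imwrite('pics/t18c.png',cv2.resize(a,None,fx=2.15,fy=2.15,interpolation=cv2.INTER_CUBIC))"
```

```text
time_s: 69.1
eef_pos: [0.526, -0.3989, 0.0641]
orientation: [0.657, -0.549, 0.438, 0.274]
ft_force: [-0.1, 0.7, -0.1]
opening: 0.005
time_s: 69.35
eef_pos: [0.5257, -0.4017, 0.0641]
orientation: [0.657, -0.549, 0.438, 0.274]
ft_force: [0.2, 0.6, -0.5]
opening: 0.003
time_s: 69.6
eef_pos: [0.5255, -0.4048, 0.0642]
orientation: [0.657, -0.549, 0.438, 0.274]
ft_force: [-0.5, 1.7, -0.4]
opening: -0.003
54 [ 0.5262246  -0.42407272  0.08932324]
```

View pics/t18c.png

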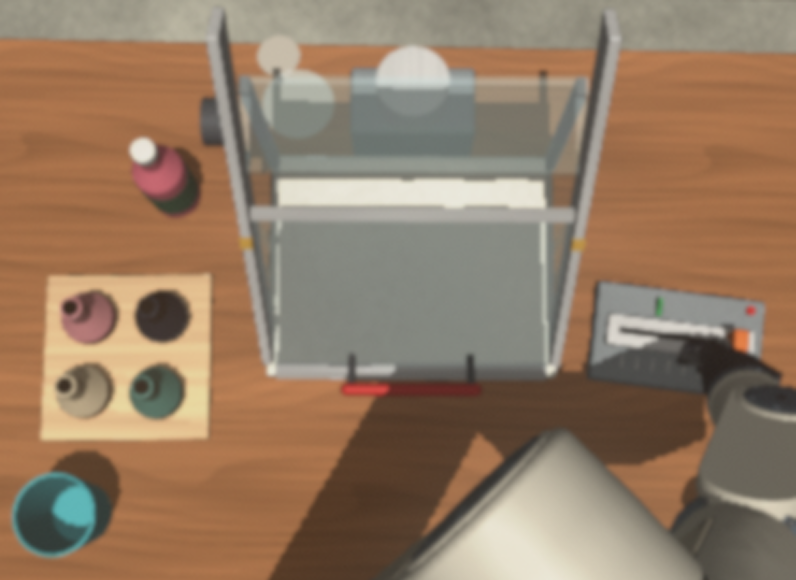

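The sash is down, with its bar at row 388, and all four vases stand on the board. The fader (740,342) is near its end but not yet at the stop, so I keep nudging until force builds.

```bash
for i in 1; do :; done; python3 -m creep '[[[0,-0.3,-3,0,0],[0,0,0,0,0]]]' | grep -E 'pos|force'; python3 -m creep '[[[0,-0.2,-2,0,0],[0,0,0,0,0]]]' | grep -E 'pos|force'; python3 -m creep '[[[0,-0.2,-2,0,0],[0,0,0,0,0]]]' | grep -E 'pos|force'
```

```text
eef_pos: [0.5251, -0.4078, 0.0641]
ft_force: [-0.2, 0.4, -0.9]
eef_pos: [0.525, -0.4089, 0.0641]
ft_force: [-0.3, 4.9, 2.1]
eef_pos: [0.5248, -0.4093, 0.064]
ft_force: [0.5, 11.3, 5.5]
```

```bash
python3 -m creep '[[[0,1,8,0,0],[0,2,12,0,0],[0,0,10,40,0],[0,0,0,50,0],[0,-30,30,40,0],[0,-40,30,0,0],[0,0,0,0,0]]]'
python3 - <<'E'
from h import *
st()
p=cap('top','t19.png');W=world(p)
f=W[blob(p,(5,150,120),(18,255,255),(400,190,456,225))]; f=f[f[:,2]>.06];print('fader',len(f),f.mean(0).round(4),'vs start joint: moved',((f.mean(0)-[.530,-.406,0])[:2]@[.11,.994]).round(4))
s=cap('scene','s19.png');Ws=world(s)
for n,pp,WW in(('t',p,W),('s',s,Ws)):
  for o in('vase1','pink_bottle','bucket','slip_cup'):
    for r in bot.trace(pp,o)[:5 if o=='vase1' else 1]:
      q=WW[r['region']]; q=q[~np.isnan(q[:,0])]
      if o=='vase1': q=q[q[:,2]>.085]
      if len(q) and r['confidence']>.3: print(n,o,round(r['confidence'],2),q.mean(0).round(3),np.percentile(q,2,0).round(3),np.percentile(q,98,0).round(3))
  m=(blob(pp,(0,150,60),(8,255,255))|blob(pp,(172,150,60),(180,255,255)))&(WW[...,2]>.06)&(abs(WW[...,0]-.46)<.03)&(abs(WW[...,1]+.015)<.09);print('bar',WW[m].mean(0).round(4))
a=s['frame'][60:370,90:460,::-1]; cv2.imwrite('pics/s19c.png',cv2.resize(a,None,fx=1.9,fy=1.9,interpolation=cv2.INTER_CUBIC))
E
```

```text
time_s: 71.28
eef_pos: [0.4555, -0.319, 0.194]
orientation: [0.657, -0.548, 0.438, 0.275]
ft_force: [0.1, -0.5, 0.4]
opening: -0.001
t 71.28 tcp [ 0.4555 -0.319   0.194 ] jaw yaw 74.1 jaw [0.275 0.961 0.014] approach [ 0.465 -0.12  -0.877] open -0.001 F [ 0.1 -0.5  0.4] q [-0.758  0.117  2.155  0.528  0.48  -2.471]
fader 55 [ 0.5273 -0.4291  0.0833] vs start joint: moved -0.0232
t vase1 0.98 [0.45  0.405 0.106] [0.438 0.394 0.089] [0.463 0.419 0.114]
t vase1 0.81 [0.55  0.311 0.105] [0.538 0.3   0.086] [0.565 0.325 0.114]
t vase1 0.69 [0.451 0.312 0.106] [0.439 0.301 0.089] [0.465 0.326 0.113]
t vase1 0.69 [ 0.574 -0.014  0.191] [ 0.456 -0.182  0.09 ] [0.633 0.155 0.284]
t vase1 0.57 [0.547 0.406 0.106] [0.535 0.395 0.088] [0.56  0.421 0.113]
t pink_bottle 0.61 [ 0.559 -0.015  0.164] [ 0.459 -0.182  0.031] [0.632 0.153 0.284]
t bucket 0.72 [0.294 0.421 0.052] [0.25  0.363 0.   ] [0.336 0.456 0.112]
t slip_cup 0.74 [ 0.56  -0.015  0.165] [ 0.458 -0.183  0.033] [0.633 0.154 0.284]
bar [ 0.4563 -0.0147  0.0949]
s vase1 0.97 [0.456 0.314 0.103] [0.44  0.301 0.086] [0.467 0.327 0.111]
s vase1 0.7 [0.551 0.408 0.104] [0.536 0.395 0.086] [0.562 0.421 0.111]
s vase1 0.65 [0.454 0.408 0.103] [0.439 0.395 0.086] [0.466 0.421 0.111]
s vase1 0.55 [0.555 0.313 0.103] [0.54  0.301 0.085] [0.565 0.326 0.111]
s pink_bottle 0.91 [0.74  0.308 0.119] [0.711 0.279 0.013] [0.758 0.338 0.191]
s bucket 0.79 [0.291 0.411 0.064] [0.248 0.366 0.001] [0.343 0.455 0.111]
s slip_cup 0.58 [ 0.329 -0.383  0.04 ] [ 0.299 -0.411 -0.   ] [ 0.438 -0.305  0.207]
bar [ 0.4592 -0.0129  0.0935]
```

View pics/s19c.png

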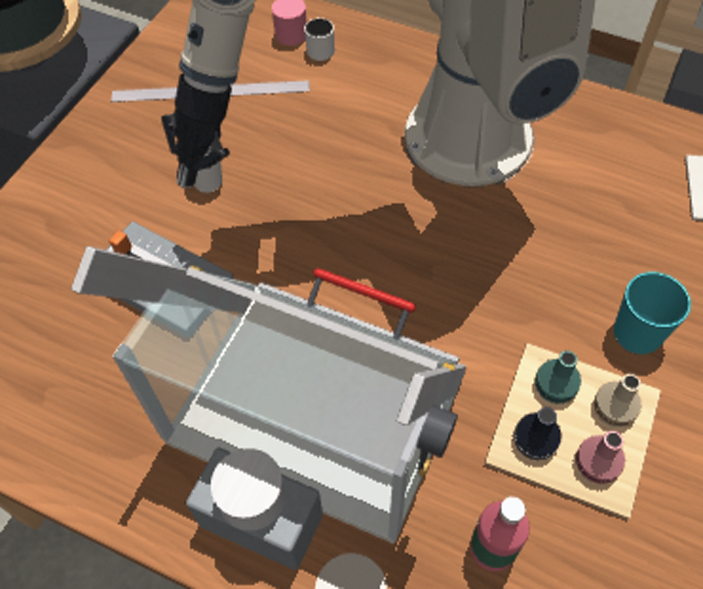

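The final view shows four upright vases at crop (557,375), (617,400), (538,433) and (601,457). The sash is down with its bar at (365,290), the orange fader is at its end (120,242), and the arm is clear of everything. I'm handing in.

```bash
python3 -c "
from station import bot
print(bot.close_job(), bot.state()['time_s'])"
```

```text
the job is handed in; nothing more can be done
the job is handed in; nothing more can be done
```

The job is done and handed in at about 71 s of the 210 s allowed. No verdict came back, so what follows is from my own last checks.

**What I did**
- **Fader to tab:** I slid it to the green tab; it measured about 2 mm off, against the 8 mm allowed.
- **Sash up:** I raised it to about 0.28 m, where it stayed up when let go.
- **Vases out:** the raised sash blocked a vertical tool at the back vases, and moves can only turn about z. I built up a 30° forward lean by pushing against the arm's reach and wrist limits in free space. I then took the pink, near-black, cream and grey-green vases, in that order, to the ware board.
- **Sash down:** I pressed on the bar until the sash slid shut by itself.
- **Fader off:** I pushed it until the force rose to 11 N at the stop, then backed the arm away.

**Last checks**
- **Vases:** all four stand upright about 50 mm from the board's middle along each edge, with their tops at the right height.
- **Sash:** the bar is back within about 1 mm of its starting height.
- **Bottle and bucket:** their positions are unchanged.

**Less certain**
- **Fader end:** the camera puts it about 2.5 mm short of my estimate of the off position. The force jump shows it reached the stop, so I put this down to measuring error.
- **Cup:** the gripper half hid it in the last picture. The top view misread it, and the scene reading was about 3 cm off with the gripper in the outline. By eye it is where it started.

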